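# Shut and lock the filter hatch of the bench vacuum pump

### The arm

A 7-joint arm with a two-finger parallel gripper is mounted at the origin on the work surface. World frame = base frame: x ahead of the robot, y to its left, z up, the work surface at z = 0. Lengths are in m, angles in rad, forces in N, time in s.
With the tool pointing down it reaches from about 0.425 to 0.925 m from the base axis. Payload 6.8 kg.
Tool frame: the origin (TCP) lies at the very end of the fingers, on their centre line; the grasp point (between the pads) lies 19 mm behind it (grip_depth is the distance from the TCP to the grasp point, in m); z points along the fingers, y is the line along which they close (so a half turn about z gives the same grasp; the last joint's range is limited). The gripper opens to 85 mm and grips with 20 to 120 N. Pads are 22 mm wide; open, the fingers measure 114 mm over their backs; the gripper's body (76 mm by 85 mm) begins 54 mm behind the grasp point. The pads swing forward as they close: fully open they stand 13 mm farther back than shut.
Start: joints at [1.141, 0.477, 0.022, 1.555, -0.011, 1.109, -0.083], TCP at [0.213, -0.64, 0.211] pointing down, gripper open.
Joint ranges: [-2.96, 2.96], [-0.34, 2.1], [-1.41, 1.46], [0.24, 2.44], [-1.37, 4.51], [0.17, 1.92], [-2.96, 2.96]. Speed limits (rad/s): [2.39, 2.39, 3.14, 3.14, 3.14, 3.14, 3.14].

### API

Orientations are given as a 3x3 rotation matrix whose columns are the frame's x, y, z axes.
In Python, from cell import observe, snapshot, close_job, grip_depth gives the robot as it stands.
- The arm moves only by the tool play_rows, never from a script. Its arguments are lists of equal length, an entry for each row: "dp": the shift along the tool's x, y, z in units of 800 mm (1.0 is 800 mm), a list of three; "twist": the turn about the tool's z in units of 60 degrees (1.0 is 60 degrees); "hand": the opening, from 0 (shut) to 1 (fully open). In form: {"dp": [[x, y, z], ...], "twist": [twist, ...], "hand": [hand, ...]}. A call has 1 to 20 rows; each row is the pose to reach, as a shift and turn from the pose commanded when the call began, along the tool's axes at that moment; what a row does not reach only later rows make up. A row lasts 1/12 s, in which the tool goes at most 41.7 mm and 7.16 degrees, less where a joint would pass 70% of its speed; a pose out of reach is approached as far as the arm can. A call with a number of a shift or a turn outside -1 to 1 is refused whole. A call with a gripper value outside its range is refused whole. The fingers move at their own pace and stop on an object; the grip force is fixed at half the most. Time passes only in rows, so rows that repeat a pose let the fingers close. It gives the time, the measured TCP pose, the force, the opening and the grip force at its end, in the units of the state.
- observe(): the state, without advancing time (a new reading comes with each control period).
- snapshot(name): name is "scene" or "top" or "wrist"; returns a dict with "pixels" (420x560x3 uint8, red, green, blue), "depth" (420x560 float32, m along the optical axis (not along the pixel's ray), 0 where there is no reading), "fx", "fy", "cx", "cy" (pixels), "k1" (the pictures are not rectified: a ray, as slopes to the right and down, at radius r is drawn at 1 + k1 r^2 times it, then the intrinsics apply), "T" (4x4, takes a point from camera to world coordinates). Camera axes: x right, y up, looking along -z (the intrinsics and any distortion apply to the point x, -y, -z); pixel columns grow to the right and rows downward; lengths in m; the calibration is good to about 2 mm. A picture is of the moment at which its call begins.
- close_job(): hands the job in; it is judged then, once.
The state is a dict: "t": time; "joints": joint angles; "joint_vel": joint speeds; "joint_torque": joint torques, N m; "eef_pos": TCP position; "tool_rot": TCP orientation; "ft_force": force on the tool from outside, world axes, zero at the start; "ft_torque": the same for the moment, N m; "gripper_width": opening from 0.0 (shut) to 1.0 (fully open); "grasp_force": force on a finger pad.
Only numpy, scipy, OpenCV 4.12 (cv2) and the standard library are available. Lean on these libraries where they do the work, as an engineer would, in place of code of your own. Each camera call takes 0.05 s, during which the arm holds its last target. There are 200 camera calls.

### The job

The vacuum pump has its new filter, so close it up: swing the hatch on its top fully shut, take the flat-bladed latch key out of its stand, and with the blade in the slot turn the hatch's cam latch clockwise a quarter turn until it is home against its stop. Then put the key back in its stand, blade down and resting on its collar, and leave the mug, the tape and the dish undisturbed.

Things in the scene. Friction and masses are not known exactly. Their poses are not given: they have to be found in the camera images.
- pump: Bench vacuum pump, off-white metal case 240 (x) x 220 (y) x 95 mm high, fixed to the bench; origin at the centre of its underside, x towards its back. A filter bay in its top is closed by the hatch. Besides the hatch only a gauge (20 mm radius, at x +94, y -75 mm) stands above the case top, by 10 mm.
- hatch (a joint): Angle of the aluminium hatch about its hinge: 0 fully shut, flat on the case (hard stop), up to 1.3 rad open; starts 0.7 to 1.15. Its free edge lifts as it opens. A friction hinge: the hatch stays where it is left, and about 2 N down on its free edge closes it.
- hinge (a point): Middle of the hatch's hinge axis, 55 mm behind the pump's centre (pump x) and 97 mm above the bench; axes as the pump, the axis along y. The hatch reaches 120 mm from it towards the pump's -x, is 130 mm wide (y) and 4 mm thick, mid-thickness on the axis; a finger tab 50 mm wide stands 13 mm out beyond the middle of the free edge.
- hatch_edge (a point): Middle of the hatch's free edge, on its outer (upper when shut) face; x points from the free edge to the hinge, y along the hinge, z out of the outer face.
- latch (a joint): Turn of the cam latch in the hatch: 0 unlocked (slot parallel to the hinge), 1.571 locked (slot square to the hinge, hard stop); starts 0 to 0.15; grows clockwise seen from above. Takes 0.12 N m and stays where left. Its tongue passes 3 mm below a lip of the case, only with the hatch shut, and then holds it shut.
- slot (a point): Centre of the slot's floor, on the latch's turning axis, 88 mm from the hinge on the hatch's middle line; x along the slot, z out of the head, turns with the latch. The steel head, 38 mm across, stands 9 mm proud of the hatch in a 3 mm high ring of 26 mm radius; the slot crosses its whole width, 5 mm wide, 7 mm deep, with a 1.5 mm chamfer at the mouth.
- key: Latch key, 110 mm long, 0.13 kg nominal; origin at the middle of the blade's tip, z up towards the handle, x across the blade. Steel blade 24 (x) x 3 (y) mm, 18 mm long; shank 10 mm thick; collar 32 mm across from z 60 to 65 mm; grey paddle handle 50 (x) x 14 (y) mm from z 65 to 110 mm, in the blade's plane. Starts upright in the stand.
- key_tip (a point): Middle of the blade's tip edge (the key's origin); axes as the key.
- key_grip (a point): Middle of the paddle handle, 88.5 mm above the blade's tip; axes as the key. The 14 mm between its flat sides (y) is what to pinch.
- stand: Wooden tool stand, block 70 (x) x 120 (y) x 70 mm high, fixed; origin at the centre of its underside. A slot hole 16 (x) x 36 (y) mm goes down through it at y -22 mm; the key hangs in it by its collar. Two small hex drivers stand in it at x +-14, y +42 mm, up to 100 mm above the bench.
- seat (a point): Where the key's tip is when the key is in the stand: on the axis of the hole, 10 mm above the bench; axes as the stand. Hole's mouth is 60 mm above this point; the key's x lies along the stand's y, either way round.
- mug: Glazed mug, 84 mm across, 100 mm tall; origin at the centre of its underside. It stands on the other side of the pump from the stand. Leave alone.
- tape: Roll of tape lying flat, 96 mm across, 22 mm high; origin at the centre of its underside. Leave alone.
- dish: White plastic dish, 110 x 130 x 28 mm, with tweezers; origin at the centre of its underside. Leave alone.
Not all that is in view belongs to the job. There is more than one size of the key; the job needs the smallest.

How it is judged:
On the way, in this order (a step that is already met when the one before it is completed fails the run):
1. the hatch is fully shut, its latch still unlocked (value of joint hatch below 0.03 rad and value of joint latch below 0.5 rad), for 0.2 s.
2. the key's blade is down in the slot of the unlocked latch (horizontal distance between key_tip and slot below 0.01 m and z of key_tip in the frame of slot below 0.0045 m and value of joint latch below 0.6 rad), for 0.05 s.
3. the latch is turned home by the key, the hatch still shut (horizontal distance between key_tip and slot below 0.01 m and z of key_tip in the frame of slot below 0.006 m and value of joint latch above 1.45 rad and value of joint hatch below 0.03 rad), for 0.1 s.
At the end, for the whole second after the job is handed in: The hatch is shut (within 0.03 rad), the latch is at its locked stop (at least 1.45 rad), and the key is back in the stand, at rest, upright within 0.15 rad, its tip within 10 mm sideways of the seat point and no more than 4 mm above it (value of joint hatch below 0.03 rad and value of joint latch above 1.45 rad and horizontal distance between key_tip and seat below 0.01 m and height (world z) of key_tip below 0.014 m and angle between key's own z axis and vertical below 0.15 rad and linear speed of key below 0.02 m/s); the robot touches nothing.
It fails at once if the mug is shifted by more than 30 mm or tipped (distance of mug from where it was at the start of the episode above 0.03 m or angle between mug's own z axis and vertical above 0.35 rad).
It fails at once if the tape is shifted by more than 30 mm (distance of tape from where it was at the start of the episode above 0.03 m).
It fails at once if the dish is shifted by more than 30 mm (distance of dish from where it was at the start of the episode above 0.03 m).
It also fails if it takes over 70 s, if anything falls off the work surface, if the arm or the gripper's body presses on something with over 40 N, if the wrist force passes 120 N, or if a joint passes its speed limit or range.

## Working session

There is one attempt and no reset: what is moved stays moved. The work goes in short steps, Python scripts to look and compute and a tool call to move; the robot and the scene stay as the last step left them, time stands still between calls to the robot, and variables do not carry over. Pictures are saved under pics/ and viewed, at most 10 in all, crops included, and the job is handed in when it is done.

Besides the shell and the picture viewer there is one more tool, called after "Request:" by a JSON object that holds its "op" and its "data", one argument or row to a line. play_rows: Moves the arm, as the interface text tells. Its arguments: {"type":"object","properties":{"dp":{"type":"array","items":{"type":"array","items":{"type":"number","minimum":-1,"maximum":1}}},"twist":{"type":"array","items":{"type":"number","minimum":-1,"maximum":1}},"hand":{"type":"array","items":{"type":"number"}}},"required":["dp","twist","hand"]}

```bash
mkdir -p pics
cat > h.py <<'E'
import numpy as np, cv2, pickle
from cell import observe, snapshot, close_job, grip_depth
def take(n,f):
    s=snapshot(n); pickle.dump(s,open(f'{f}.pkl','wb')); cv2.imwrite(f'pics/{f}.png',s['pixels'][:,:,::-1]); return s
def load(f): return pickle.load(open(f'{f}.pkl','rb'))
def rays(s,uv):
    K=np.array([[s['fx'],0,s['cx']],[0,s['fy'],s['cy']],[0,0,1]]); 
    d=(np.asarray(uv,float).reshape(-1,2)-[s['cx'],s['cy']])/[s['fx'],s['fy']]
    u=d.copy()
    for _ in range(30): u=d/(1+s['k1']*(u**2).sum(1,keepdims=True))
    return np.c_[u[:,0],-u[:,1],-np.ones(len(u))]
def onplane(s,uv,z):
    r=rays(s,uv)@s['T'][:3,:3].T; o=s['T'][:3,3]
    return o+r*((z-o[2])/r[:,2:3])
def cloud(s):
    h,w=s['depth'].shape; v,u=np.mgrid[:h,:w]
    p=rays(s,np.c_[u.ravel(),v.ravel()])*s['depth'].reshape(-1,1)
    return (p@s['T'][:3,:3].T+s['T'][:3,3]).reshape(h,w,3)
def proj(s,P):
    c=(np.atleast_2d(P)-s['T'][:3,3])@s['T'][:3,:3]
    x=np.c_[c[:,0],-c[:,1]]/-c[:,2:3]; x=x*(1+s['k1']*(x**2).sum(1,keepdims=True))
    return x*[s['fx'],s['fy']]+[s['cx'],s['cy']]
def st():
    o=observe()
    print('t',round(o['t'],2),'p',np.round(o['eef_pos'],4),'F',np.round(o['ft_force'],1),'w',round(o['gripper_width'],3),'g',o['grasp_force']); print(np.round(o['tool_rot'],3).tolist(), 'q',np.round(o['joints'],2)); return o
E
python3 - <<'E'
from h import *
st(); print(grip_depth)
for n in('scene','top'):
    s=take(n,n+'0'); print(n,s['T'].round(3).tolist(),s['fx'],s['k1'])
a=np.hstack([cv2.imread('pics/scene0.png'),cv2.imread('pics/top0.png')])
E
```

```text
t 0.0 p [ 0.2133 -0.6397  0.2095] F [0.1 0.5 0.9] w 1.0 g 0.0
[[0.949, 0.316, -0.001], [0.316, -0.949, 0.002], [-0.0, -0.002, -1.0]] q [ 1.14  0.48  0.02  1.56 -0.01  1.11 -0.08]
0.0187
scene [[0.017, -0.582, 0.813, 1.203], [1.0, 0.019, -0.007, 0.012], [-0.011, 0.813, 0.582, 0.572], [0.0, 0.0, 0.0, 1.0]] 381.46669908597136 0.0024409583614136174
top [[-0.005, 0.999, -0.048, 0.481], [-1.0, -0.004, 0.015, 0.003], [0.015, 0.048, 0.999, 0.943], [0.0, 0.0, 0.0, 1.0]] 401.68109119360594 -0.08512709859370118
```

View pics/scene0.png

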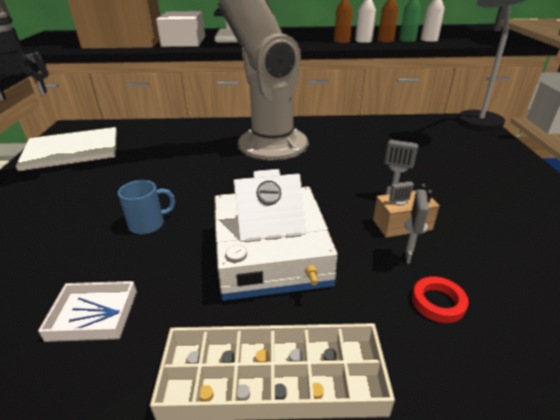

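View pics/top0.png

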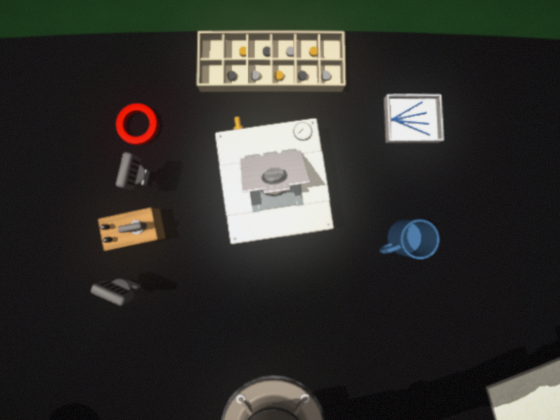

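The scene image shows the pump with its open hatch (270,215), the stand (405,212) with a key in it, two other grey keys at (400,160) and (418,215), the mug (142,205), dish (90,310) and tape (440,300). In the top image the stand is at (130,229), and the candidate keys are at (130,228), (130,172) and (113,291). I'll measure them and confirm in a crop.

Run:
```python
from h import *
s=load('top0'); P=cloud(s); im=s['pixels']; hsv=cv2.cvtColor(im,cv2.COLOR_RGB2HSV)
x,y,z=P[...,0],P[...,1],P[...,2]
def rect(m,zp,name):
    m=cv2.morphologyEx(m.astype(np.uint8),cv2.MORPH_OPEN,np.ones((3,3)))
    c=max(cv2.findContours(m,cv2.RETR_EXTERNAL,cv2.CHAIN_APPROX_NONE)[0],key=cv2.contourArea)
    W=onplane(s,c[:,0],zp)[:,:2].astype(np.float32)
    r=cv2.minAreaRect(W); print(name,r); return r
near=(abs(x-.55)<.3)
rect(((z>.06)&(z<.3)&(abs(y)<.2)&(x>.4)&(x<.75)),.095,'pump')
# wood: orange hue
w=(hsv[...,0]>8)&(hsv[...,0]<25)&(hsv[...,1]>110)&(x<.7)&(y>.2)
w=cv2.morphologyEx(w.astype(np.uint8),cv2.MORPH_CLOSE,np.ones((9,9)))
rect(w,.07,'stand')
for n,(u0,u1,v0,v1) in dict(A=(110,155,150,195),B=(112,150,215,240),C=(85,150,272,310)).items():
    Q=P[v0:v1,u0:u1].reshape(-1,3); Q=Q[Q[:,2]>.085]; print(n,Q[:,2].max(),len(Q),Q.min(0),Q.max(0))
a=cv2.resize(cv2.imread('pics/top0.png')[140:320,70:340],None,fx=2.9,fy=2.9,interpolation=2)
cv2.imwrite('pics/ctop.png',a)
b=cv2.resize(cv2.imread('pics/scene0.png')[130:275,365:455],None,fx=4,fy=4,interpolation=2); cv2.imwrite('pics/cscene.png',b)
# hatch
m=(z>.11)&(abs(y)<.12)&(x>.45)&(x<.75)&(z<.3)
Q=P[m]; c=Q.mean(0); U,S,V=np.linalg.svd(Q-c,full_matrices=False); print('hatch normal',V[2],c,S)
# gauge height check & case top
Q=P[(abs(z-.095)<.012)&(abs(y)<.2)&(x>.42)&(x<.75)]; print('top z',np.median(Q[:,2]))
```

```text
pump ((0.58172208070755, -0.003483980894088745), (0.27062517404556274, 0.22031112015247345), 8.28006362915039)
stand ((0.46934619545936584, 0.3078705072402954), (0.07741010934114456, 0.14330288767814636), 11.400739669799805)
A 0.9427710346682164 777 [0.48101172 0.00305896 0.08627056] [0.62218545 0.30960937 0.94277103]
B 0.9427710346682164 205 [0.46196276 0.00305896 0.08515916] [0.48271307 0.31886072 0.94277103]
C 0.9427710346682164 782 [0.31920305 0.00305896 0.08619475] [0.48101172 0.35744333 0.94277103]
hatch normal [-0.75718121 -0.10879244 -0.64408138] [ 0.57741307 -0.00368192  0.15764961] [1.68288784 1.54241254 0.1207514 ]
top z 0.09545409715090425
```

View pics/cscene.png

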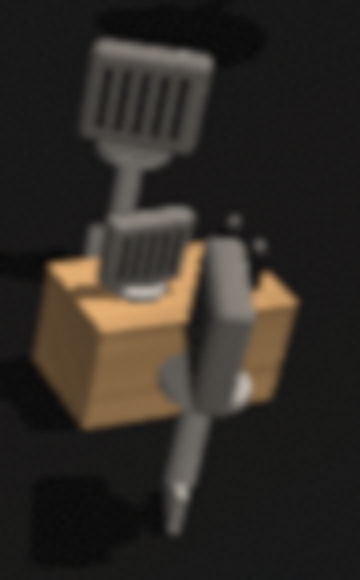

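View pics/ctop.png

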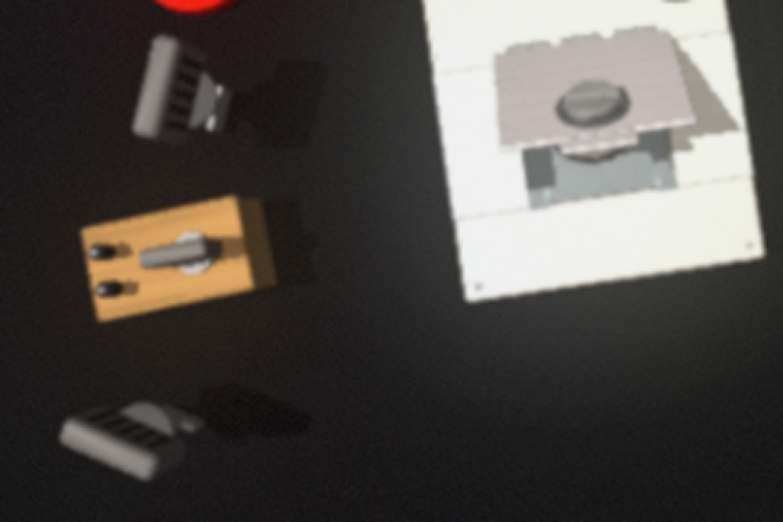

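Candidates: key in the stand (top 130,228), large key (130,172) and large key (113,291). The crops show the one in the stand has a clearly smaller paddle than the other two, and it's the one in the stand, so that's the key for the job. Next I'll refine the pump, stand and obstacle poses.

Run:
```python
from h import *
s=load('top0'); P=cloud(s); ok=s['depth']>0
x,y,z=[P[...,i] for i in range(3)]
def rect(m,name):
    W=P[m&ok][:,:2].astype(np.float32); r=cv2.minAreaRect(W); print(name,len(W),r)
m=(abs(z-.095)<.006)&(abs(y)<.2)&(x>.42)&(x<.75)&ok
m=cv2.morphologyEx(m.astype(np.uint8),cv2.MORPH_OPEN,np.ones((5,5)))>0
rect(m,'pump')
m=(abs(z-.07)<.006)&(y>.2)&(y<.42)&(x>.4)&(x<.54)&ok
m=cv2.morphologyEx(m.astype(np.uint8),cv2.MORPH_OPEN,np.ones((3,3)))>0
rect(m,'stand')
m=(z>.1)&(z<.2)&ok
for n,(u0,u1,v0,v1) in dict(A=(110,155,150,195),B=(112,150,215,240),C=(85,150,272,310)).items():
    k=np.zeros_like(m);k[v0:v1,u0:u1]=1; Q=P[k&ok&(z>.03)]; print(n,len(Q),Q.min(0),Q.max(0)); rect(k&(z>Q[:,2].max()-.02),n+' top')
H=P[(z>.11)&(abs(y)<.12)&(x>.45)&(x<.75)&(z<.3)&ok];i=H[:,2].argmax();print('hatch hi',H[i])
```

```text
pump 8151 ((0.5707089900970459, -0.004861727356910706), (0.241032212972641, 0.2209707647562027), 8.188244819641113)
stand 1375 ((0.4685319662094116, 0.3152393102645874), (0.07112190127372742, 0.12162300199270248), 11.650321006774902)
A 777 [0.5512275  0.27223391 0.03012348] [0.62218545 0.30960937 0.16083486]
A top 401 ((0.5872132778167725, 0.29354166984558105), (0.02029205672442913, 0.07187394052743912), 77.40017700195312)
B 942 [0.44564177 0.26669072 0.03081243] [0.49821563 0.35068686 0.12396854]
B top 176 ((0.47297313809394836, 0.2946583032608032), (0.014121073298156261, 0.05019563063979149), 12.712285995483398)
C 793 [0.31920305 0.2906833  0.03002834] [0.36212514 0.35744333 0.16100519]
C top 424 ((0.33962303400039673, 0.32485631108283997), (0.071753591299057, 0.021936476230621338), 67.92637634277344)
hatch hi [0.53707209 0.01073459 0.20224561]
```

Pump is at (0.571,-0.005) with yaw 8.2°, stand at (0.4685,0.315) with yaw 11.65°, key at (0.473,0.294), and the hatch angle is about 0.87 rad. Moving above and behind the hatch with the fingers shut.

Request:
{"op": "play_rows", "data": {
  "dp": [
    [0.693,-0.551,-0.03],
    [0.693,-0.551,-0.03],
    [0.693,-0.551,-0.03],
    [0.693,-0.551,-0.03],
    [0.693,-0.551,-0.03],
    [0.693,-0.551,-0.03],
    [0.693,-0.551,-0.03],
    [0.693,-0.551,-0.03],
    [0.693,-0.551,-0.03],
    [0.693,-0.551,-0.03],
    [0.693,-0.551,-0.03],
    [0.693,-0.551,-0.03],
    [0.693,-0.551,-0.03],
    [0.693,-0.551,-0.03],
    [0.693,-0.551,-0.03],
    [0.693,-0.551,-0.03],
    [0.693,-0.551,-0.03],
    [0.693,-0.551,-0.03],
    [0.693,-0.551,-0.03],
    [0.693,-0.551,-0.03]
  ],
  "twist": [0.17,0.17,0.17,0.17,0.17,0.17,0.17,0.17,0.17,0.17,0.17,0.17,0.17,0.17,0.17,0.17,0.17,0.17,0.17,0.17],
  "hand": [0,0,0,0,0,0,0,0,0,0,0,0,0,0,0,0,0,0,0,0]
}}

```text
t: 1.77
eef_pos: [0.5995, -0.0472, 0.2339]
tool_rot: [[0.99, 0.144, -0.001], [0.144, -0.99, -0.001], [-0.001, 0.0, -1.0]]
ft_force: [-0.4, -0.6, 0.2]
gripper_width: 0.001
grasp_force: 0.0
```

```bash
cat >> h.py <<'E'
PC=np.array([.5707,-.0049]); a=np.radians(8.2); PR=np.array([[np.cos(a),-np.sin(a)],[np.sin(a),np.cos(a)]])
def pw(x,y,z): return np.r_[PC+PR@[x,y],z]
def rows(targets,o=None):
    o=o or observe(); R=np.array(o['tool_rot'])
    for t in targets: print(np.round(R.T@(np.asarray(t)-o['eef_pos'])/.8,3).tolist(),end=',')
    print()
E
python3 - <<'E'
from h import *
st()
T=[]
for th in np.linspace(1.25,0,14): T.append(pw(.055-.1*np.cos(th),-.045,.099+.1*np.sin(th)))
T.append(pw(-.045,-.045,.096)); rows(T)
rows([pw(-.045,-.045,.25)])
E
```

```text
t 1.77 p [ 0.5995 -0.0472  0.2339] F [-0.4 -0.6  0.2] w 0.001 g 0.0
[[0.99, 0.144, -0.001], [0.144, -0.99, -0.001], [-0.001, 0.0, -1.0]] q [ 0.18  0.35 -0.26  1.7   0.1   1.11 -1.54]
[0.001, -0.001, 0.05],[-0.01, -0.001, 0.054],[-0.021, -0.001, 0.06],[-0.031, -0.001, 0.066],[-0.04, -0.001, 0.073],[-0.049, -0.001, 0.082],[-0.057, -0.001, 0.091],[-0.064, -0.001, 0.1],[-0.07, -0.001, 0.111],[-0.075, -0.001, 0.122],[-0.079, -0.001, 0.133],[-0.082, -0.001, 0.145],[-0.084, -0.001, 0.157],[-0.084, -0.001, 0.169],[-0.084, -0.001, 0.172],
[-0.084, -0.001, -0.02],
```

Request:
{"op": "play_rows", "data": {
  "dp": [
    [0.0,0,0.05],
    [-0.01,0,0.054],
    [-0.021,0,0.06],
    [-0.031,0,0.066],
    [-0.04,0,0.073],
    [-0.049,0,0.082],
    [-0.057,0,0.091],
    [-0.064,0,0.1],
    [-0.07,0,0.111],
    [-0.075,0,0.122],
    [-0.079,0,0.133],
    [-0.082,0,0.145],
    [-0.084,0,0.157],
    [-0.084,0,0.168],
    [-0.084,0,0.17],
    [-0.084,0,0.171],
    [-0.084,0,0.171]
  ],
  "twist": [0,0,0,0,0,0,0,0,0,0,0,0,0,0,0,0,0],
  "hand": [0,0,0,0,0,0,0,0,0,0,0,0,0,0,0,0,0]
}}

```text
t: 3.18
eef_pos: [0.5337, -0.0563, 0.0974]
tool_rot: [[0.99, 0.143, -0.0], [0.143, -0.99, 0.0], [-0.0, -0.0, -1.0]]
ft_force: [-0.0, -0.5, 0.4]
gripper_width: 0.001
grasp_force: 0.0
```

Request:
{"op": "play_rows", "data": {
  "dp": [
    [0,0,0.002],
    [0,0,0.003],
    [0,0,0.004],
    [0,0,0.004]
  ],
  "twist": [0,0,0,0],
  "hand": [0,0,0,0]
}}

```text
t: 3.52
eef_pos: [0.5339, -0.0564, 0.0947]
tool_rot: [[0.99, 0.143, 0.001], [0.143, -0.99, 0.0], [0.001, 0.0, -1.0]]
ft_force: [0.3, -0.3, 0.8]
gripper_width: 0.001
grasp_force: 0.2
```

Run:
```python
from h import *
st(); take('top','top1'); s=take('scene','scene1')
P=cloud(s); z=P[...,2]
q=proj(s,pw(-.03,.045,.099))[0]; print(q, P[int(q[1])-3:int(q[1])+4,int(q[0])-3:int(q[0])+4,2])
cv2.imwrite('pics/c1.png',cv2.resize(cv2.imread('pics/scene1.png')[130:300,180:360],None,fx=3.3,fy=3.3))
```

```text
t 3.52 p [ 0.5339 -0.0564  0.0947] F [ 0.3 -0.3  0.8] w 0.001 g 0.22684146591927856
[[0.99, 0.143, 0.001], [0.143, -0.99, 0.0], [0.001, 0.0, -1.0]] q [ 0.19  0.41 -0.25  1.98  0.14  0.77 -1.57]
[288.0604885  209.01027682] [[0.11124659 0.11221077 0.11123018 0.11164724 0.11047152 0.11050026
  0.11188612]
 [0.11067341 0.11079051 0.11088867 0.11030904 0.11099897 0.11092581
  0.11101454]
 [0.11052344 0.10903341 0.10866312 0.11057364 0.11021705 0.11160751
  0.11059092]
 [0.10982155 0.11003448 0.10929585 0.10923152 0.11015169 0.10893852
  0.10938705]
 [0.10989278 0.10904135 0.10926346 0.11045151 0.10992336 0.10934818
  0.11082669]
 [0.10779939 0.10924146 0.10938148 0.1101117  0.10960828 0.10887211
  0.10830329]
 [0.10784838 0.1092601  0.10750416 0.10760365 0.10823712 0.10917376
  0.10734175]]
```

View pics/c1.png

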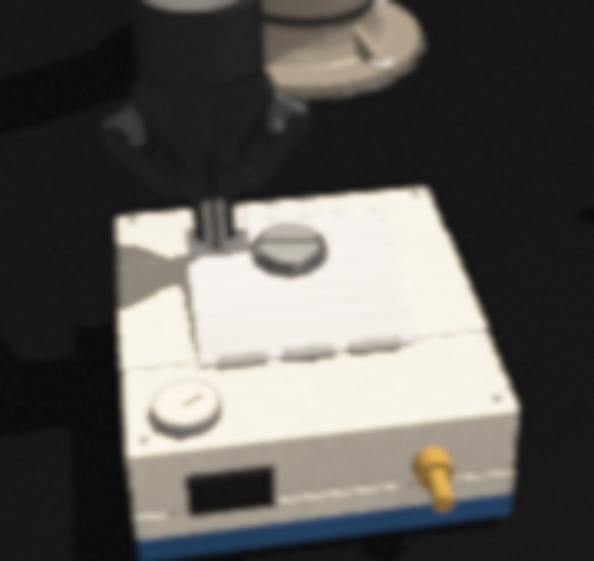

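Run:
```python
from h import *
for f in('scene1','top1'):
    s=load(f);P=cloud(s)
    for n,p in dict(case1=(.08,.0,.095),case2=(-.09,.07,.095),case3=(0,.09,.095),case4=(-.09,-.05,.095),h0=(.03,.045,.1),h1=(0,.045,.1),h2=(-.03,.05,.1),h3=(-.055,.05,.1),tab=(-.07,0,.1),latch=(-.033,0,.108)).items():
        q=proj(s,pw(*p))[0].astype(int); print(f,n,q,np.median(P[q[1]-2:q[1]+3,q[0]-2:q[0]+3,2]).round(4))
```

```text
scene1 case1 [274 245] 0.0951
scene1 case2 [294 194] 0.0977
scene1 case3 [311 216] 0.0954
scene1 case4 [241 199] 0.1326
scene1 h0 [293 225] 0.1028
scene1 h1 [290 216] 0.1068
scene1 h2 [290 208] 0.1105
scene1 h3 [288 201] 0.1141
scene1 tab [264 200] 0.1224
scene1 latch [266 206] 0.1203
top1 case1 [268 143] 0.0957
top1 case2 [247 226] 0.095
top1 case3 [231 186] 0.095
top1 case4 [303 218] 0.5292
top1 h0 [250 168] 0.1029
top1 h1 [252 182] 0.1075
top1 h2 [252 197] 0.1128
top1 h3 [254 209] 0.1167
top1 tab [278 212] 0.1182
top1 latch [276 194] 0.2077
```

Request:
{"op": "play_rows", "data": {
  "dp": [
    [0,0,0.003],
    [0,0,0.006],
    [0,0,0.009],
    [0,0,0.012],
    [0,0,0.012]
  ],
  "twist": [0,0,0,0,0],
  "hand": [0,0,0,0,0]
}}

```text
t: 4.03
eef_pos: [0.5332, -0.0565, 0.0842]
tool_rot: [[0.99, 0.143, -0.001], [0.143, -0.99, 0.0], [-0.001, -0.0, -1.0]]
ft_force: [0.0, -0.3, 0.2]
gripper_width: -0.006
grasp_force: 0.0
```

Run:
```python
from h import *
st(); s=take('scene','scene2')
for f in ['scene2']:
    P=cloud(s)
    for n,p in dict(case2=(-.09,.07,.095),h0=(.03,.045,.1),h1=(0,.045,.1),h2=(-.03,.05,.1),h3=(-.055,.05,.1)).items():
        q=proj(s,pw(*p))[0].astype(int); print(f,n,q,np.median(P[q[1]-2:q[1]+3,q[0]-2:q[0]+3,2]).round(4))
a,b=[cv2.resize(cv2.imread(f'pics/{f}.png')[165:235,210:310],None,fx=5,fy=5) for f in('scene1','scene2')]
cv2.imwrite('pics/c2.png',cv2.resize(np.hstack([a,b]),(800,280)))
c=proj(s,pw(-.045,-.045,.099))[0].astype(int);print(c)
for v in range(c[1]-22,c[1]+8,2): print(v,P[v,c[0]].round(3))
```

```text
t 4.03 p [ 0.5332 -0.0565  0.0842] F [ 0.  -0.3  0.2] w -0.006 g 0.0
[[0.99, 0.143, -0.001], [0.143, -0.99, 0.0], [-0.001, -0.0, -1.0]] q [ 0.19  0.42 -0.25  1.98  0.15  0.75 -1.57]
scene2 case2 [294 194] 0.0954
scene2 h0 [293 225] 0.1006
scene2 h1 [290 216] 0.1023
scene2 h2 [290 208] 0.1036
scene2 h3 [288 201] 0.105
[245 209]
187 [ 0.528 -0.054  0.152]
189 [ 0.536 -0.053  0.153]
191 [ 0.53  -0.054  0.144]
193 [ 0.534 -0.054  0.142]
195 [ 0.542 -0.054  0.142]
197 [ 0.546 -0.054  0.139]
199 [ 0.543 -0.054  0.133]
201 [ 0.543 -0.055  0.127]
203 [ 0.546 -0.055  0.125]
205 [ 0.544 -0.055  0.118]
207 [ 0.544 -0.056  0.113]
209 [ 0.545 -0.056  0.109]
211 [ 0.545 -0.056  0.103]
213 [ 0.553 -0.056  0.104]
215 [ 0.56  -0.055  0.103]
```

View pics/c2.png

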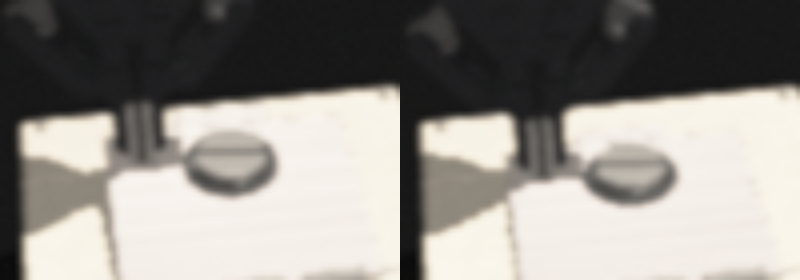

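Request:
{"op": "play_rows", "data": {
  "dp": [
    [0,0,0.003],
    [0,0,0.005],
    [0,0,0.007],
    [0,0,0.009],
    [0,0,0.009]
  ],
  "twist": [0,0,0,0,0],
  "hand": [0,0,0,0,0]
}}

```text
t: 4.5
eef_pos: [0.5336, -0.0565, 0.0782]
tool_rot: [[0.99, 0.143, 0.0], [0.143, -0.99, -0.0], [-0.0, 0.0, -1.0]]
ft_force: [-2.5, 0.6, 6.9]
gripper_width: 0.002
grasp_force: 3.4
```

Request:
{"op": "play_rows", "data": {
  "dp": [
    [0,0,0.009],
    [0,0,0],
    [0,0,-0.05],
    [0,0,-0.1],
    [0,0,-0.15],
    [-0.012,-0.445,-0.16],
    [-0.012,-0.445,-0.16],
    [-0.012,-0.445,-0.16],
    [-0.012,-0.445,-0.16],
    [-0.012,-0.445,-0.16],
    [-0.012,-0.445,-0.16],
    [-0.012,-0.445,-0.16],
    [-0.012,-0.445,-0.16],
    [-0.012,-0.445,-0.16],
    [-0.012,-0.445,-0.16],
    [-0.012,-0.445,-0.16],
    [-0.012,-0.445,-0.16]
  ],
  "twist": [0,0,0,0,0,1,1,1,1,1,1,1,1,1,1,1,1],
  "hand": [0,0,0,0,0,0.6,0.6,0.6,0.6,0.6,0.6,0.6,0.6,0.6,0.6,0.6,0.6]
}}

```text
t: 5.92
eef_pos: [0.4751, 0.2779, 0.1997]
tool_rot: [[0.644, -0.765, -0.012], [-0.765, -0.644, -0.006], [-0.003, 0.013, -1.0]]
ft_force: [0.8, -0.9, -0.5]
gripper_width: 0.597
grasp_force: 0.0
```

Request:
{"op": "play_rows", "data": {
  "dp": [
    [0,0,0],
    [0,0,0],
    [0,0,0],
    [0,0,0],
    [0,0,0]
  ],
  "twist": [0.443,0.443,0.443,0.443,0.443],
  "hand": [0.6,0.6,0.6,0.6,0.6]
}}

```text
t: 6.33
eef_pos: [0.4753, 0.2793, 0.2014]
tool_rot: [[0.233, -0.972, -0.008], [-0.973, -0.233, -0.004], [0.002, 0.009, -1.0]]
ft_force: [0.2, 0.9, -1.3]
gripper_width: 0.603
grasp_force: 0.0
```

Run:
```python
from h import *
o=st(); s=take('wrist','w0'); print(s['T'].round(3).tolist(),s['fx'],s['k1'])
t=take('top','top2'); P=cloud(t)
for n,p in dict(case2=(-.09,.07,.095),h0=(.03,.045,.1),h1=(0,.045,.1),h2=(-.03,.05,.1),h3=(-.055,.05,.1)).items():
    q=proj(t,pw(*p))[0].astype(int); print(n,np.median(P[q[1]-2:q[1]+3,q[0]-2:q[0]+3,2]).round(4))
print(proj(s,[.473,.2942,.12]), proj(s,o['eef_pos']))
```

```text
t 6.33 p [0.4753 0.2793 0.2014] F [ 0.2  0.9 -1.3] w 0.603 g 0.0
[[0.233, -0.972, -0.008], [-0.973, -0.233, -0.004], [0.002, 0.009, -1.0]] q [-1.52  0.57  1.24  1.91 -0.6   1.12 -2.95]
[[-0.973, 0.219, 0.079, 0.496], [-0.232, -0.927, -0.295, 0.203], [0.009, -0.305, 0.952, 0.365], [0.0, 0.0, 0.0, 1.0]] 323.75977474385894 -0.04346280143120942
case2 0.0956
h0 0.099
h1 0.0989
h2 0.1
h3 0.0991
[[276.91383195 224.07656722]] [[279.6261136  250.86194975]]
```

View pics/w0.png

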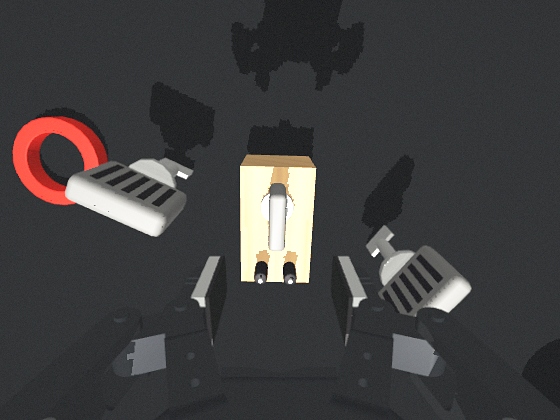

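The hatch reads flat at 99 mm, so it's shut. The wrist view shows the stand key at (277,215), with the large keys at (125,195) and (425,280). Joint 7 sits near its limit, so I'll turn half a turn the other way, which gives the same grasp and leaves room for the locking turn.

Request:
{"op": "play_rows", "data": {
  "dp": [
    [0,0,-0.02],
    [0,0,-0.02],
    [0,0,-0.02],
    [0,0,-0.02],
    [0,0,-0.02],
    [0,0,-0.02],
    [0,0,-0.02],
    [0,0,-0.02],
    [0,0,-0.02]
  ],
  "twist": [-1,-1,-1,-1,-1,-1,-1,-1,-1],
  "hand": [0.6,0.6,0.6,0.6,0.6,0.6,0.6,0.6,0.6]
}}

```text
t: 7.18
eef_pos: [0.4758, 0.2777, 0.2168]
tool_rot: [[0.962, -0.272, -0.011], [-0.272, -0.962, -0.003], [-0.01, 0.006, -1.0]]
ft_force: [0.1, -0.4, 0.0]
gripper_width: 0.604
grasp_force: 0.0
```

Request:
{"op": "play_rows", "data": {
  "dp": [
    [0,0,0],
    [0,0,0],
    [0,0,0],
    [0,0,0],
    [0,0,0],
    [0,0,0],
    [0,0,0],
    [0,0,0],
    [0,0,0]
  ],
  "twist": [-1,-1,-1,-1,-1,-1,-1,-1,-1],
  "hand": [0.6,0.6,0.6,0.6,0.6,0.6,0.6,0.6,0.6]
}}

```text
t: 7.93
eef_pos: [0.4759, 0.2778, 0.2172]
tool_rot: [[0.717, 0.697, -0.01], [0.697, -0.717, -0.003], [-0.009, -0.004, -1.0]]
ft_force: [-0.1, -0.5, -0.9]
gripper_width: 0.597
grasp_force: 0.0
```

Request:
{"op": "play_rows", "data": {
  "dp": [
    [0,0,0],
    [0,0,0],
    [0,0,0],
    [0,0,0],
    [0,0,0],
    [0,0,0],
    [0,0,0],
    [0,0,0],
    [0,0,0],
    [0,0,0],
    [0,0,0]
  ],
  "twist": [-1,-1,-1,-1,-1,-1,-1,-1,-1,-1,-1],
  "hand": [0.6,0.6,0.6,0.6,0.6,0.6,0.6,0.6,0.6,0.6,0.6]
}}

```text
t: 8.85
eef_pos: [0.4759, 0.2778, 0.2171]
tool_rot: [[-0.236, 0.972, -0.01], [0.972, 0.236, -0.004], [-0.001, -0.011, -1.0]]
ft_force: [-0.3, 0.1, -1.3]
gripper_width: 0.598
grasp_force: 0.0
```

Run:
```python
from h import *
o=st(); s=take('wrist','w1'); P=cloud(s); R=np.array(o['tool_rot'])
L=(P-o['eef_pos'])@R   # tool frame
d=(s['depth']>0)
# finger points: y within +-40mm, x within +-15, z>-60
m=d&(abs(L[...,0])<.014)&(abs(L[...,1])<.06)&(L[...,2]>-.09)&(L[...,2]<.03)
Q=L[m]; print(len(Q))
for sg in(1,-1):
    q=Q[(Q[:,1]*sg>.015)]; print(sg,len(q),'zmax',np.sort(q[:,2])[-30::6],'y',np.percentile(q[:,1],[5,50,95]))
# key top
k=d&(P[...,2]>.108)&(P[...,2]<.13)&(abs(P[...,0]-.473)<.05)&(abs(P[...,1]-.294)<.05)
W=P[k]; print(len(W),cv2.minAreaRect(W[:,:2].astype(np.float32)),np.median(W[:,2]))
```

```text
t 8.85 p [0.4759 0.2778 0.2171] F [-0.3  0.1 -1.3] w 0.598 g 0.0
[[-0.236, 0.972, -0.01], [0.972, 0.236, -0.004], [-0.001, -0.011, -1.0]] q [-1.03  0.29  0.48  1.86 -0.16  1.03 -0.25]
17211
1 8586 zmax [-0.02669079 -0.0262833  -0.02596091 -0.02534008 -0.02451246] y [0.02625917 0.04360744 0.05665407]
-1 8625 zmax [-0.02679961 -0.02644738 -0.02601555 -0.02539902 -0.02494094] y [-0.05567937 -0.04258656 -0.02513352]
977 ((0.47281306982040405, 0.29498621821403503), (0.014159057289361954, 0.049135494977235794), 12.304022789001465) 0.1198635267758737
```

Request:
{"op": "play_rows", "data": {
  "dp": [
    [0.021,0.003,0.02],
    [0.021,0.003,0.06],
    [0.021,0.003,0.1],
    [0.021,0.003,0.1],
    [0.021,0.003,0.1]
  ],
  "twist": [0.027,0.027,0.027,0.027,0.027],
  "hand": [0.6,0.6,0.6,0.6,0.6]
}}

```text
t: 9.32
eef_pos: [0.4721, 0.2936, 0.1355]
tool_rot: [[-0.208, 0.978, -0.014], [0.978, 0.208, -0.008], [-0.005, -0.015, -1.0]]
ft_force: [0.3, -0.5, 0.1]
gripper_width: 0.602
grasp_force: 0.0
```

Run:
```python
from h import *
o=st(); rows([[.4729,.2946,.058]]); s=take('wrist','w2'); P=cloud(s);d=s['depth']>0
k=d&(P[...,2]>.108)&(P[...,2]<.13)&(abs(P[...,0]-.473)<.05)&(abs(P[...,1]-.294)<.05)
W=P[k]; print(len(W),cv2.minAreaRect(W[:,:2].astype(np.float32)),np.median(W[:,2]))
```

```text
t 9.32 p [0.4721 0.2936 0.1355] F [ 0.3 -0.5  0.1] w 0.602 g 0.0
[[-0.208, 0.978, -0.014], [0.978, 0.208, -0.008], [-0.005, -0.015, -1.0]] q [-1.02  0.4   0.45  1.93 -0.23  0.88 -0.24]
[0.001, 0.003, 0.097],
1785 ((0.4727778732776642, 0.2951945662498474), (0.014230499975383282, 0.04936375468969345), 12.567173957824707) 0.11991660004869376
```

Request:
{"op": "play_rows", "data": {
  "dp": [
    [0.001,0.003,0.03],
    [0.001,0.003,0.06],
    [0.001,0.003,0.085],
    [0.001,0.003,0.097],
    [0.001,0.003,0.097]
  ],
  "twist": [0,0,0,0,0],
  "hand": [0.6,0.6,0.6,0.6,0.6]
}}

```text
t: 9.78
eef_pos: [0.4742, 0.2951, 0.0584]
tool_rot: [[-0.208, 0.978, -0.012], [0.978, 0.208, -0.006], [-0.003, -0.013, -1.0]]
ft_force: [-0.8, 0.4, 0.1]
gripper_width: 0.602
grasp_force: 0.0
```

Request:
{"op": "play_rows", "data": {
  "dp": [
    [0,0,0],
    [0,0,0],
    [0,0,0],
    [0,0,0],
    [0,0,0],
    [0,0,0],
    [0,0,0]
  ],
  "twist": [0,0,0,0,0,0,0],
  "hand": [0,0,0,0,0,0,0]
}}

```text
t: 10.37
eef_pos: [0.4751, 0.2958, 0.0601]
tool_rot: [[-0.208, 0.978, -0.01], [0.978, 0.208, -0.004], [-0.001, -0.011, -1.0]]
ft_force: [-2.3, -1.2, 6.7]
gripper_width: 0.156
grasp_force: 58.3
```

Request:
{"op": "play_rows", "data": {
  "dp": [
    [0,0,-0.03],
    [0,-0.001,-0.06],
    [0,-0.001,-0.09],
    [0,-0.001,-0.12],
    [0,-0.002,-0.15],
    [0,-0.002,-0.18],
    [0,-0.002,-0.18]
  ],
  "twist": [0,0,0,0,0,0,0],
  "hand": [0,0,0,0,0,0,0]
}}

```text
t: 10.95
eef_pos: [0.4771, 0.297, 0.2078]
tool_rot: [[-0.208, 0.978, -0.005], [0.978, 0.208, 0.001], [0.002, -0.005, -1.0]]
ft_force: [0.6, -0.3, -1.3]
gripper_width: 0.157
grasp_force: 58.9
```

Run:
```python
from h import *
o=st(); W=take('wrist','w3');T=take('top','top3');S=take('scene','scene3')
for s,n in((T,'top'),(S,'scene')):
    print(n,proj(s,pw(-.033,0,.108)))
def crop(s,c,r,f):
    c=np.array(c).astype(int); return cv2.resize(s['pixels'][c[1]-r:c[1]+r,c[0]-r:c[0]+r,::-1],(f,f),interpolation=cv2.INTER_CUBIC)
a=crop(T,proj(T,pw(-.033,0,.108))[0],20,390); b=crop(S,proj(S,pw(-.033,0,.108))[0],20,390)
k=cv2.resize(S['pixels'][100:240,330:470,::-1],(390,390))
c=cv2.resize(W['pixels'][:,:,::-1],(520,390))
cv2.imwrite('pics/c3.png',cv2.resize(np.hstack([a,b]),(800,400)))
cv2.imwrite('pics/c4.png',cv2.resize(np.hstack([k,c]),(800,343)))
```

```text
t 10.95 p [0.4771 0.297  0.2078] F [ 0.6 -0.3 -1.3] w 0.157 g 58.91023099422455
[[-0.208, 0.978, -0.005], [0.978, 0.208, 0.001], [0.002, -0.005, -1.0]] q [-1.06  0.32  0.49  1.86 -0.18  1.02 -0.29]
top [[276.24780123 194.9137953 ]]
scene [[266.96256615 206.88125272]]
```

View pics/c3.png

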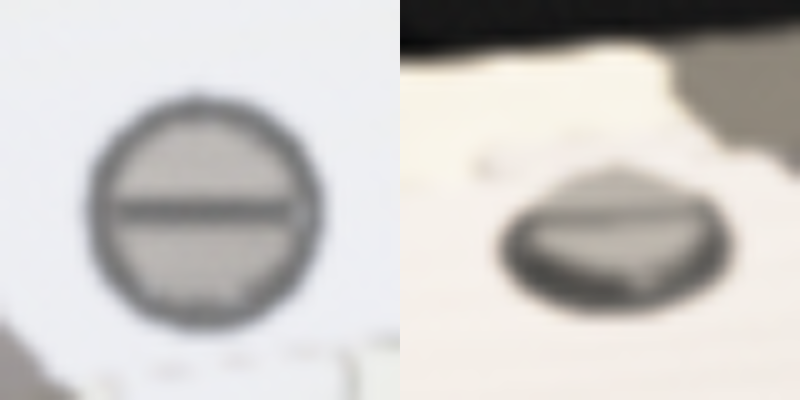

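View pics/c4.png

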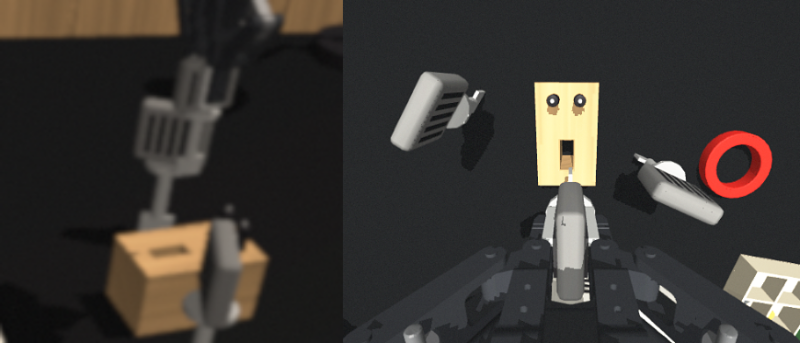

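The head and its slot are clear in the top view at pixel (276.5,195.2). The slot line is roughly horizontal, so the latch starts a few degrees clockwise. The key is held upright above the stand, with the empty hole visible. Now measuring the slot angle and the held key.

Run:
```python
from h import *
o=observe(); R=np.array(o['tool_rot']); p=np.array(o['eef_pos'])
s=load('top3'); g=cv2.cvtColor(s['pixels'],cv2.COLOR_RGB2GRAY)
g4=cv2.resize(g[170:220,250:302],None,fx=8,fy=8,interpolation=cv2.INTER_CUBIC)
up=lambda c:(np.asarray(c,float)+.5)/8-.5+[250,170]
m=(g4<165).astype(np.uint8)
cs=[c for c in cv2.findContours(m,cv2.RETR_EXTERNAL,cv2.CHAIN_APPROX_NONE)[0]]
for c in sorted(cs,key=cv2.contourArea)[-2:]:
    M=cv2.fitEllipse(c); print('head ell',M, up(M[0]), onplane(s,up(M[0]),.102))
    if abs(M[0][0]-212)<40: best=M
yy,xx=np.mgrid[:g4.shape[0],:g4.shape[1]]
m2=(np.hypot(xx-best[0][0],yy-best[0][1])<.30*max(best[1]))&(g4<150)
pts=onplane(s,up(np.c_[xx[m2],yy[m2]]),.107)[:,:2]
c=pts.mean(0);U,S_,V=np.linalg.svd(pts-c,full_matrices=False)
print('slot c',c,'dir',V[0],np.degrees(np.arctan2(V[0][1],V[0][0]))%180,'n',len(pts), 'model',pw(-.033,0,0))
for n in('scene3','wrist'):
    s=load('scene3' if n=='scene3' else 'w3'); P=cloud(s); d=s['depth']>0
    q=P[d&(abs(P[...,0]-p[0])<.05)&(abs(P[...,1]-p[1])<.05)&(P[...,2]>.1)&(P[...,2]<.30)]
    L=(q-p)@R
    for z in np.arange(.05,-.05,-.006):
        k=L[abs(L[:,2]-z)<.003]
        if len(k)>3: print(n,round(z,3),len(k),'x',np.percentile(k[:,0],[3,97]).round(4),'y',np.percentile(k[:,1],[3,97]).round(4))
```

```text
head ell ((47.98716735839844, 345.68170166015625), (109.09228515625, 197.58493041992188), 144.7289581298828) [255.56089592 212.77271271] [[0.50117886 0.03377869 0.102     ]]
head ell ((211.2341766357422, 203.12110900878906), (184.38009643554688, 186.11041259765625), 80.79434204101562) [275.96677208 194.95263863] [[ 0.53836796 -0.00910776  0.102     ]]
slot c [ 0.53852461 -0.00897669] dir [-0.00484251 -0.99998827] 89.72254361758218 n 2545 model [ 0.53803738 -0.00960675  0.        ]
scene3 0.05 6 x [-0.0109  0.0117] y [0.001  0.0035]
scene3 0.044 25 x [-0.0124  0.0109] y [0.0008 0.0045]
scene3 0.038 25 x [-0.0109  0.0121] y [0.0007 0.0044]
scene3 0.032 21 x [-0.0115  0.011 ] y [0.0002 0.0061]
scene3 0.026 14 x [-0.0045  0.0035] y [0.0009 0.0081]
scene3 0.02 12 x [-0.0051  0.0025] y [0.0009 0.0069]
scene3 0.014 12 x [-0.005  0.003] y [0.0014 0.0078]
scene3 0.008 13 x [-0.0051  0.0014] y [-0.0002  0.0066]
scene3 0.002 13 x [-0.005   0.0026] y [-0.0011  0.0076]
scene3 -0.004 11 x [-0.0049  0.0017] y [0.0027 0.0066]
scene3 -0.01 8 x [-0.0142  0.0084] y [0.0065 0.0172]
scene3 -0.016 59 x [-0.0206  0.0154] y [0.0032 0.0172]
scene3 -0.022 42 x [-0.0245  0.0216] y [0.0002 0.0154]
scene3 -0.028 52 x [-0.0256  0.0218] y [0.0005 0.0191]
scene3 -0.034 61 x [-0.0254  0.021 ] y [0.0016 0.0225]
scene3 -0.04 67 x [-0.0252  0.0218] y [-0.0007  0.0224]
scene3 -0.046 65 x [-0.0252  0.0209] y [0.0015 0.0226]
wrist 0.044 5 x [0.0116 0.0121] y [0.0033 0.0053]
wrist 0.038 11 x [0.0117 0.0122] y [0.0032 0.0052]
wrist 0.032 12 x [0.0118 0.0122] y [0.0032 0.0051]
wrist 0.026 55 x [0.0058 0.0121] y [0.0025 0.0051]
wrist -0.016 45 x [0.0041 0.013 ] y [-0.0113  0.0188]
wrist -0.022 200 x [0.0033 0.0128] y [-0.0113  0.0167]
wrist -0.028 133 x [0.0111 0.0249] y [-0.0051  0.0106]
wrist -0.034 370 x [0.0071 0.0249] y [-0.0143  0.0213]
wrist -0.04 504 x [0.0069 0.0248] y [-0.0157  0.0229]
wrist -0.046 554 x [0.0068 0.0248] y [-0.0157  0.0228]
```

Request:
{"op": "play_rows", "data": {
  "dp": [
    [-0.389,-0.01,0],
    [-0.389,-0.01,0],
    [-0.389,-0.01,0],
    [-0.389,-0.01,0],
    [-0.389,-0.01,0],
    [-0.389,-0.01,0],
    [-0.389,-0.01,0],
    [-0.389,-0.01,0],
    [-0.389,-0.01,0.041],
    [-0.389,-0.01,0.041],
    [-0.389,-0.01,0.041],
    [-0.389,-0.01,0.041]
  ],
  "twist": [0.205,0.205,0.205,0.205,0.205,0.205,0.205,0.205,0.205,0.205,0.205,0.205],
  "hand": [0,0,0,0,0,0,0,0,0,0,0,0]
}}

```text
t: 12.1
eef_pos: [0.5307, -0.0099, 0.1704]
tool_rot: [[0.004, 1.0, -0.013], [1.0, -0.004, -0.006], [-0.006, -0.013, -1.0]]
ft_force: [1.0, -0.3, -1.5]
gripper_width: 0.155
grasp_force: 59.0
```

Run:
```python
from h import *
o=st(); s=take('wrist','w4'); S=take('scene','scene4')
R=np.array(o['tool_rot']);p=np.array(o['eef_pos'])
print('yaw',np.degrees(np.arctan2(R[1,0],R[0,0])))
q=proj(s,[.5383,-.0093,.108])[0]; t=proj(s,p+R@[0,.004,.05])[0]; print(q,t)
q2=proj(S,[.5383,-.0093,.115])[0].astype(int)
a=cv2.resize(s['pixels'][100:260,180:380,::-1],(500,400),interpolation=cv2.INTER_CUBIC)
b=cv2.resize(S['pixels'][q2[1]-40:q2[1]+24,q2[0]-24:q2[0]+24,::-1],(300,400),interpolation=cv2.INTER_CUBIC)
cv2.imwrite('pics/c5.png',np.hstack([a,b]))
```

```text
t 12.1 p [ 0.5307 -0.0099  0.1704] F [ 1.  -0.3 -1.5] w 0.155 g 58.95845174789429
[[0.004, 1.0, -0.013], [1.0, -0.004, -0.006], [-0.006, -0.013, -1.0]] q [-0.62  0.34  0.64  1.96 -0.24  0.93  0.14]
yaw 89.79060745262281
[289.11860153 212.44811854] [283.28918114 219.47984214]
```

View pics/c5.png

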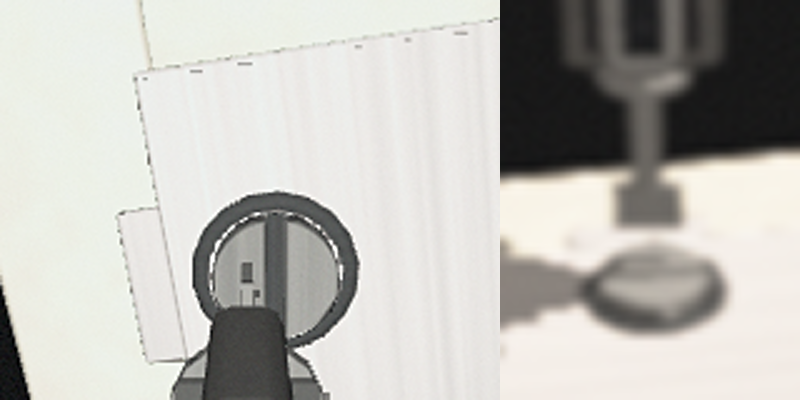

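The last picture shows the slot line nearly vertical at wrist pixel x≈290, with the blade tip to its left near (281,212), so the tool has to move a few mm along +tool y. Getting exact numbers now.

```bash
cat > meas.py <<'E'
from h import *
def meas(s,o):
    R=np.array(o['tool_rot']);p=np.array(o['eef_pos'])
    P=cloud(s);L=(P-p)@R
    d=(s['depth']>0)&(abs(L[...,0])<.03)&(abs(L[...,1]-.004)<.012)
    k=d&(L[...,2]>.028)&(P[...,2]>.112)&(L[...,2]<.056)
    v,u=np.nonzero(k); q=L[k]; print('blade n',len(q),'x',q[:,0].min().round(4),q[:,0].max().round(4),'y',np.percentile(q[:,1],[2,50,98]).round(4),'z',q[:,2].min().round(4),q[:,2].max().round(4),'u',u.min(),u.max(),'v',v.min(),v.max())
    for w in np.unique(v): print('   v',w,'u',u[v==w].min(),u[v==w].max(),'y',L[w][k[w]][:,1].round(4),'z',L[w][k[w]][:,2].mean().round(4))
    # slot: dark pixels on head top
    g=cv2.cvtColor(s['pixels'],cv2.COLOR_RGB2GRAY).astype(float)
    c=proj(s,[.5386,-.0093,.108])[0]; pts=[]
    for w in range(int(c[1])-22,int(c[1])+14):
        r=g[w,int(c[0])-9:int(c[0])+10]; i=np.arange(int(c[0])-9,int(c[0])+10)
        wt=np.clip(110-r,0,None)
        if 2<(wt>15).sum()<9: pts.append([(wt*i).sum()/wt.sum(),w])
    pts=np.array(pts); W=onplane(s,pts,.107); l=(W-p)@R
    f=np.polyfit(l[:,0],l[:,1],1); print('slot in tool: y at x=0',f[1].round(4),'slope deg',np.degrees(np.arctan(f[0])).round(2),len(pts), (l[:,1]-np.polyval(f,l[:,0])).std().round(5))
E
python3 - <<'E'
from meas import *
o=observe(); s=load('w4'); meas(s,o)
g=cv2.cvtColor(s['pixels'],cv2.COLOR_RGB2GRAY)
for v in range(188,222,3): print(v,g[v,272:304])
E
```

```text
blade n 83 x 0.0044 0.0115 y [-0.0019 -0.0006  0.0007] z 0.0308 0.05 u 276 280 v 205 222
   v 205 u 277 280 y [-0.0014 -0.0007  0.      0.0007] z 0.0492
   v 206 u 277 280 y [-0.0013 -0.0007  0.      0.0007] z 0.0466
   v 207 u 277 280 y [-0.0013 -0.0007  0.      0.0007] z 0.0448
   v 208 u 277 280 y [-0.0013 -0.0006  0.      0.0007] z 0.0426
   v 209 u 277 280 y [-0.0013 -0.0006  0.      0.0007] z 0.0401
   v 210 u 277 280 y [-0.0013 -0.0006  0.      0.0007] z 0.0377
   v 211 u 277 280 y [-0.0013 -0.0006  0.      0.0007] z 0.0367
   v 212 u 276 280 y [-0.0019 -0.0013 -0.0006  0.      0.0007] z 0.0345
   v 213 u 276 280 y [-0.0019 -0.0012 -0.0006  0.      0.0007] z 0.0323
   v 214 u 276 280 y [-0.0019 -0.0012 -0.0006  0.      0.0007] z 0.032
   v 215 u 276 280 y [-0.0019 -0.0013 -0.0006  0.      0.0007] z 0.0327
   v 216 u 276 280 y [-0.0019 -0.0013 -0.0006  0.      0.0007] z 0.0327
   v 217 u 276 280 y [-0.0019 -0.0013 -0.0006  0.      0.0007] z 0.033
   v 218 u 276 280 y [-0.0019 -0.0013 -0.0006  0.      0.0007] z 0.0324
   v 219 u 276 280 y [-0.0019 -0.0013 -0.0006  0.      0.0007
[... 1203 characters left out ...]
 178 174 171 168 172 170]
209 [156 159 161 172 132  90  97  95  94 173 165 164 173 132  86  84  87  91
  87  87  89  96 107 164 175 176 175 174 168 174 172 170]
212 [159 159 160 175 112  54  53  57  52 141 166 164 174 136  84  85  87  91
  90  90  83  93 110 167 175 173 172 171 169 174 171 167]
215 [159 156 162 166 175 179 178 182 178 171 166 168 173 136  85  83  89  89
  88  89  85  93 110 165 173 178 174 171 170 170 172 168]
218 [160 156 165 170 129 180 178 179 181 105  82  83 171 140  83  86  86  93
  87  89  85  96 111 166 175 174 176 176 168 170 175 167]
221 [162 166 168 176 134 185 180 183 185 108 169 169 173 143  88  83  91  90
  92  85  84  79 115 164 177 174 173 170 169 171 174 169]
```

Run:
```python
from meas import *
o=st(); R=np.array(o['tool_rot']);p=np.array(o['eef_pos'])
s=take('wrist','w5'); print('cam in tool',(R.T@(s['T'][:3,3]-p)).round(4), (R.T@s['T'][:3,:3]).round(3).tolist())
R3=np.array([[-0.208, 0.978, -0.005], [0.978, 0.208, 0.001], [0.002, -0.005, -1.0]]);p3=np.array([0.4771,0.297,0.2078]); t=load('w3')['T']
print('w3',(R3.T@(t[:3,3]-p3)).round(4),(R3.T@t[:3,:3]).round(3).tolist())
S=load('scene4');P=cloud(S)
q=P[(S['depth']>0)&(P[...,2]>.113)&(P[...,2]<.20)&(abs(P[...,0]-.535)<.03)&(abs(P[...,1]+.01)<.03)]
for z in np.arange(.116,.2,.008):
    k=q[abs(q[:,2]-z)<.004]
    if len(k): print(z.round(3),len(k),'x',np.percentile(k[:,0],[5,50,95]).round(4),'y',np.percentile(k[:,1],[3,97]).round(4))
meas(s,o)
```

```text
t 12.2 p [ 0.5315 -0.0097  0.1713] F [ 0.4  0.1 -2.2] w 0.155 g 58.95812809467316
[[0.003, 1.0, -0.011], [1.0, -0.003, -0.005], [-0.005, -0.011, -1.0]] q [-0.62  0.34  0.64  1.96 -0.24  0.93  0.14]
cam in tool [ 0.0784  0.0006 -0.1639] [[-0.0, 0.952, 0.306], [1.0, 0.0, -0.0], [-0.0, 0.306, -0.952]]
w3 [ 0.0783  0.0006 -0.1639] [[-0.001, 0.952, 0.306], [1.0, 0.001, 0.0], [0.0, 0.307, -0.952]]
0.124 33 x [0.5306 0.5323 0.5342] y [-0.0196  0.0015]
0.132 36 x [0.5302 0.5323 0.5343] y [-0.0215  0.0016]
0.14 26 x [0.5316 0.5333 0.5363] y [-0.0212  0.0018]
0.148 14 x [0.5319 0.5352 0.5367] y [-0.0137 -0.0062]
0.156 14 x [0.5329 0.5353 0.5377] y [-0.0142 -0.006 ]
0.164 17 x [0.5336 0.5351 0.5371] y [-0.0141 -0.0057]
0.172 13 x [0.5339 0.5358 0.5371] y [-0.0138 -0.0056]
0.18 16 x [0.5397 0.5454 0.5482] y [-0.0214  0.0019]
0.188 76 x [0.5363 0.5395 0.5464] y [-0.0304  0.011 ]
0.196 74 x [0.5367 0.5389 0.5458] y [-0.0322  0.0147]
blade n 83 x 0.005 0.0119 y [-0.001   0.0003  0.0017] z 0.0306 0.0494 u 276 280 v 205 222
   v 205 u 277 280 y [-0.0004  0.0003  0.001   0.0017] z 0.0484
   v 206 u 27
[... 516 characters left out ...]
0.0316
   v 214 u 276 280 y [-0.001  -0.0003  0.0003  0.001   0.0016] z 0.0317
   v 215 u 276 280 y [-0.001  -0.0003  0.0003  0.001   0.0016] z 0.0315
   v 216 u 276 280 y [-0.001  -0.0003  0.0003  0.001   0.0016] z 0.0315
   v 217 u 276 280 y [-0.001  -0.0003  0.0003  0.001   0.0016] z 0.0318
   v 218 u 276 280 y [-0.001  -0.0003  0.0003  0.001   0.0016] z 0.0316
   v 219 u 276 280 y [-0.001  -0.0003  0.0003  0.001   0.0016] z 0.0315
   v 220 u 276 279 y [-0.001  -0.0003  0.0003  0.001 ] z 0.032
   v 221 u 276 280 y [-0.001  -0.0003  0.0003  0.001   0.0016] z 0.0321
   v 222 u 276 280 y [-0.001  -0.0003  0.0003  0.001   0.0016] z 0.0313
slot in tool: y at x=0 0.0079 slope deg 0.75 16 0.0002
```

Request:
{"op": "play_rows", "data": {
  "dp": [
    [0,0.005,0],
    [0,0.0096,0],
    [0,0.0096,0.006],
    [0,0.0096,0.008],
    [0,0.0096,0.008]
  ],
  "twist": [0,0,0,0,0],
  "hand": [0,0,0,0,0]
}}

```text
t: 12.67
eef_pos: [0.5382, -0.0107, 0.1635]
tool_rot: [[0.005, 1.0, -0.013], [1.0, -0.005, -0.006], [-0.006, -0.013, -1.0]]
ft_force: [-1.0, -0.3, -1.2]
gripper_width: 0.158
grasp_force: 59.1
```

Run:
```python
from meas import *
o=st(); s=take('wrist','w6'); meas(s,o)
g=cv2.cvtColor(s['pixels'],cv2.COLOR_RGB2GRAY)
for v in range(170,222,4): print(v,g[v,264:300])
```

```text
t 12.67 p [ 0.5382 -0.0107  0.1635] F [-1.  -0.3 -1.2] w 0.158 g 59.07384932041168
[[0.005, 1.0, -0.013], [1.0, -0.005, -0.006], [-0.006, -0.013, -1.0]] q [-0.6   0.36  0.63  1.95 -0.26  0.92  0.15]
blade n 84 x 0.0049 0.0117 y [-0.001   0.0003  0.0017] z 0.0302 0.0484 u 276 280 v 205 222
   v 205 u 277 280 y [-0.0004  0.0003  0.001   0.0017] z 0.0479
   v 206 u 277 280 y [-0.0004  0.0003  0.001   0.0017] z 0.0463
   v 207 u 277 280 y [-0.0004  0.0003  0.001   0.0017] z 0.0439
   v 208 u 277 280 y [-0.0004  0.0003  0.001   0.0016] z 0.0415
   v 209 u 277 280 y [-0.0004  0.0003  0.001   0.0016] z 0.0396
   v 210 u 277 280 y [-0.0004  0.0003  0.001   0.0016] z 0.0374
   v 211 u 276 280 y [-0.001  -0.0003  0.0003  0.001   0.0016] z 0.0352
   v 212 u 276 280 y [-0.001  -0.0003  0.0003  0.001   0.0016] z 0.0338
   v 213 u 276 280 y [-0.001  -0.0003  0.0003  0.001   0.0016] z 0.0317
   v 214 u 276 280 y [-0.001  -0.0003  0.0003  0.001   0.0016] z 0.0318
   v 215 u 276 280 y [-0.001  -0.0003  0.0003  0.001   0.0016] z 0.0313
   v 216 u 276 280 y [-0.001  -0.0003  0.0003  0.001   0.0016] z 0
[... 1757 characters left out ...]
69  81  87  91  85  83
  86  78 120 172 172 171 172 170 164 170 167 167 164 161 164 166 167 165]
206 [167 169 170 166 160 164 161 163 164 165 158 105  75 100  96  98  96  81
  85  77 116 173 170 171 169 168 164 166 169 166 161 162 167 165 168 166]
210 [163 168 167 165 160 163 162 158 164 163 161 112  72 100  96  97 102  41
  86  75 115 168 171 168 169 169 165 166 168 163 161 164 165 166 167 169]
214 [164 167 167 165 161 160 158 159 161 162 165 112 112 180 179 180 185  69
  84  76 117 172 170 173 169 168 161 168 169 163 163 165 166 165 166 166]
218 [162 166 167 165 158 163 161 162 158 165 165 114 110 178 176 173 181  72
  88  76 116 170 172 171 170 168 166 168 168 165 162 164 166 165 167 164]
```

Request:
{"op": "play_rows", "data": {
  "dp": [
    [0,0.0014,0],
    [0,0.0014,0.004],
    [0,0.0014,0.008],
    [0,0.0014,0.01],
    [0,0.0014,0.012],
    [0,0.0014,0.012]
  ],
  "twist": [0,0,0,0,0,0],
  "hand": [0,0,0,0,0,0]
}}

```text
t: 13.22
eef_pos: [0.5393, -0.0108, 0.1541]
tool_rot: [[0.005, 1.0, -0.013], [1.0, -0.005, -0.006], [-0.006, -0.013, -1.0]]
ft_force: [-0.3, 0.3, -1.3]
gripper_width: 0.152
grasp_force: 59.1
```

Run:
```python
from meas import *
o=st(); s=take('wrist','w7')
print(s['cx'])
g=cv2.cvtColor(s['pixels'],cv2.COLOR_RGB2GRAY)
for v in range(186,222,3): print(v,g[v,268:292])
```

```text
t 13.22 p [ 0.5393 -0.0108  0.1541] F [-0.3  0.3 -1.3] w 0.152 g 59.07396912574768
[[0.005, 1.0, -0.013], [1.0, -0.005, -0.006], [-0.006, -0.013, -1.0]] q [-0.6   0.37  0.63  1.96 -0.27  0.9   0.16]
278.49124123799993
186 [85 86 86 89 88 84 88 87 84 84 81 83 85 81 83 84 81 83 84 81 80 85 83 79]
189 [ 63 109 106 158 158 212 213 255 255 208 209 203 255 254 212 211 113 113
  72  72  73  75  80  78]
192 [ 35  46  54  60  64  84  82  80  83  85  83  78  83  82  68  63  53  47
  43  45  36  65 104 254]
195 [136 152 160 168 133  86  95  79  85  83  80  80  83  76 108 159 169 169
 164 146 136 111  93  73]
198 [157 156 158 161 134  88  74  80  83  86  79  79  83  72 106 153 164 168
 163 165 159 160 163 158]
201 [156 157 158 161 135  93  79  79  84  89  80  80  82  71 106 155 161 166
 166 165 160 161 162 160]
204 [159 158 159 158 134  95  49  81  79  83  83  80  81  71 103 151 162 162
 165 164 160 162 161 162]
207 [159 151 156 160 141 100  64  77  88  95  92  94  91  76 101 151 166 166
 162 167 163 161 164 160]
210 [152 157 157 157 144 101  63  79  90  98  97  97  99  75 100 153 164 164
 164 163 162 158 163 163]
213 [155 158 155 155 152 102  61  80 106 135 135 134 142  52  57 148 165 165
 165 163 159 162 160 163]
216 [155 156 154 160 151 105  52  77 126 172 165 169 174  69  58 149 165 165
 167 163 162 161 162 161]
219 [154 154 155 157 155 109  49  77 125 169 169 169 174  70  53 145 164 166
 165 163 160 164 161 161]
```

Request:
{"op": "play_rows", "data": {
  "dp": [
    [0,-0.001,0],
    [0,-0.001,0.002],
    [0,-0.001,0.004],
    [0,-0.001,0.006],
    [0,-0.001,0.006]
  ],
  "twist": [0,0,0,0,0],
  "hand": [0,0,0,0,0]
}}

```text
t: 13.68
eef_pos: [0.5392, -0.0108, 0.1508]
tool_rot: [[0.005, 1.0, -0.011], [1.0, -0.005, -0.005], [-0.005, -0.011, -1.0]]
ft_force: [-3.0, -0.2, 8.9]
gripper_width: 0.154
grasp_force: 60.6
```

Run:
```python
from meas import *
o=st(); s=take('wrist','w8'); S=take('scene','scene8')
g=cv2.cvtColor(s['pixels'],cv2.COLOR_RGB2GRAY)
for v in range(192,222,5): print(v,g[v,268:292])
P=cloud(S);q=P[(S['depth']>0)&(P[...,2]>.11)&(P[...,2]<.20)&(abs(P[...,0]-.54)<.03)&(abs(P[...,1]+.01)<.03)]
for z in np.arange(.112,.18,.004):
    k=q[abs(q[:,2]-z)<.002]
    if len(k): print(z.round(3),len(k),'x',np.percentile(k[:,0],[5,50,95]).round(4),'y',np.percentile(k[:,1],[3,97]).round(4))
```

```text
t 13.68 p [ 0.5392 -0.0108  0.1508] F [-3.  -0.2  8.9] w 0.154 g 60.64545035362244
[[0.005, 1.0, -0.011], [1.0, -0.005, -0.005], [-0.005, -0.011, -1.0]] q [-0.59  0.38  0.62  1.96 -0.27  0.9   0.17]
192 [ 99 149  91  69  84  97  87  73  81  82  81  80  79  97 112 104  60  56
  48 106 104 132 101  69]
197 [158 158 158 162 130  86  71  79  80  86  84  77  82  75  97 145 162 165
 171 167 155 141 121 102]
202 [157 154 156 157 135  93  70  78  84  85  81  77  83  71  93 141 164 164
 166 160 160 158 161 159]
207 [157 154 154 160 137  97  61  77  91  94  95  95  90  72  92 140 162 163
 162 165 159 159 159 159]
212 [151 158 153 155 150 102  61  79  87  90  87  89  88  67  95 136 161 163
 162 166 164 158 161 159]
217 [153 156 151 157 151 105  52  74 149 170 164 167 149  72  85 134 166 163
 161 160 159 157 159 161]
0.112 18 x [0.5379 0.5401 0.5429] y [-0.0221  0.0001]
0.116 15 x [0.5382 0.5404 0.5415] y [-0.0219  0.0013]
0.12 17 x [0.539  0.5406 0.5443] y [-0.0208  0.0003]
0.124 5 x [0.5389 0.5425 0.5439] y [-0.015  -0.0071]
0.128 10 x [0.5411 0.5432 0.5454] y [-0.0151 -0.0068]
0.132 7 x [0.5412 0.5427 0.5448] y [-0.0146 -0.0067]
0.136 9 x [0.5402 0.542  0.5445] y [-0.0149 -0.0065]
0.14 6 x [0.5418 0.5425 0.5447] y [-0.0143 -0.0067]
0.144 9 x [0.5404 0.5429 0.5455] y [-0.0146 -0.0063]
0.148 9 x [0.5408 0.5438 0.5444] y [-0.0139 -0.0062]
0.152 5 x [0.5417 0.5433 0.5446] y [-0.014  -0.0063]
0.16 9 x [0.5428 0.5522 0.5556] y [-0.0257  0.0014]
0.164 36 x [0.5447 0.5513 0.5555] y [-0.0238  0.0024]
0.168 31 x [0.5443 0.5467 0.5522] y [-0.0301  0.0108]
0.172 34 x [0.5447 0.5473 0.5541] y [-0.0335  0.0107]
0.176 32 x [0.5454 0.5471 0.5545] y [-0.0316  0.0127]
```

Request:
{"op": "play_rows", "data": {
  "dp": [
    [0,-0.0006,0],
    [0,-0.0006,0.001],
    [0,-0.0006,0.002],
    [0,-0.0006,0.002]
  ],
  "twist": [0,0,0,0],
  "hand": [0,0,0,0]
}}

```text
t: 14.12
eef_pos: [0.5393, -0.0108, 0.1505]
tool_rot: [[0.005, 1.0, -0.01], [1.0, -0.005, -0.004], [-0.004, -0.01, -1.0]]
ft_force: [-5.0, 0.4, 18.8]
gripper_width: 0.16
grasp_force: 62.2
```

Run:
```python
from meas import *
o=st(); print(np.round(o['ft_torque'],2)); s=take('wrist','w9'); P=cloud(s)
print('shoulder',np.median(P[216:222,277:280].reshape(-1,3),0).round(4),'head',np.median(P[200:215,286:294].reshape(-1,3),0).round(4),np.median(P[200:215,262:270].reshape(-1,3),0).round(4),'slotfloor',np.median(P[198:203,276:280].reshape(-1,3),0).round(4))
s=load('w6');P=cloud(s)
print('before shoulder',np.median(P[216:222,277:280].reshape(-1,3),0).round(4),'tip',P[205,277:281,2],'head',np.median(P[200:215,286:294].reshape(-1,3),0).round(4))
```

```text
t 14.12 p [ 0.5393 -0.0108  0.1505] F [-5.   0.4 18.8] w 0.16 g 62.184099555015564
[[0.005, 1.0, -0.01], [1.0, -0.005, -0.004], [-0.004, -0.01, -1.0]] q [-0.59  0.38  0.62  1.96 -0.27  0.89  0.17]
[0.19 1.71 0.04]
shoulder [ 0.5393 -0.0033  0.1191] head [0.5469 0.001  0.1084] [0.5309 0.0008 0.1084] slotfloor [0.5388 0.0037 0.1016]
before shoulder [ 0.5381 -0.0035  0.1319] tip [0.11522709 0.11566762 0.11626517 0.11504187] head [ 0.5456 -0.0032  0.1084]
```

The shoulder reads 119.1 mm, so the tip is at about 101 mm, on the slot floor. Turning clockwise with a light press.

Request:
{"op": "play_rows", "data": {
  "dp": [
    [0,-0.0005,-0.002],
    [0,-0.0005,-0.002],
    [0,-0.0005,-0.002],
    [0,-0.0005,-0.002],
    [0,-0.0005,-0.002],
    [0,-0.0005,-0.002],
    [0,-0.0005,-0.002],
    [0,-0.0005,-0.002],
    [0,-0.0005,-0.002],
    [0,-0.0005,-0.002],
    [0,-0.0005,-0.002],
    [0,-0.0005,-0.002],
    [0,-0.0005,-0.002],
    [0,-0.0005,-0.002]
  ],
  "twist": [0,0.08,0.16,0.24,0.32,0.4,0.48,0.56,0.64,0.72,0.8,0.88,0.96,0.96],
  "hand": [0,0,0,0,0,0,0,0,0,0,0,0,0,0]
}}

```text
t: 15.33
eef_pos: [0.5378, -0.0104, 0.1507]
tool_rot: [[0.849, 0.529, -0.013], [0.529, -0.849, -0.004], [-0.013, -0.003, -1.0]]
ft_force: [-4.4, 2.0, 12.0]
gripper_width: 0.156
grasp_force: 61.0
```

Run:
```python
from meas import *
o=st(); print(np.round(o['ft_torque'],2)); R=np.array(o['tool_rot']); print('yaw',np.degrees(np.arctan2(R[1,0],R[0,0]))); s=take('wrist','w10'); P=cloud(s)
print('shoulder',np.median(P[216:222,277:280].reshape(-1,3),0).round(4))
g=cv2.cvtColor(s['pixels'],cv2.COLOR_RGB2GRAY)
for v in range(192,222,5): print(v,g[v,264:296])
```

```text
t 15.33 p [ 0.5378 -0.0104  0.1507] F [-4.4  2.  12. ] w 0.156 g 61.0351824760437
[[0.849, 0.529, -0.013], [0.529, -0.849, -0.004], [-0.013, -0.003, -1.0]] q [-0.78  0.45  0.88  1.98 -0.43  0.93 -0.69]
[0.42 1.33 0.08]
yaw 31.907726026032087
shoulder [ 0.5442 -0.0064  0.1191]
192 [ 74  74 102 106 133 152 148  77  42  61  62  70  69  71  90 119  96  66
  46  45  85  86 215 139 122 104  89  81  81  85  90  88]
197 [ 98 109 130 139 162 157 101  59  48  47  47  90  87  85  85 113 149 176
 174 178 181 178 169 150 125 104  78  66  66  59  41  83]
202 [167 164 166 163 168 170 131  79  68  47  46  46  88  82  87  91 129 167
 171 175 172 174 169 167 168 171 166 166 165 168 170 174]
207 [163 166 165 163 167 165 158 108  52  66  44  51  84  78  82  79 111 143
 175 176 174 173 172 170 172 173 169 166 166 165 169 167]
212 [165 167 164 162 164 164 166 137  92  62  46  44  75  59  63  79  70  68
  86  93  99  94  93 178 174 174 171 165 165 165 167 169]
217 [168 165 161 161 163 164 164 169 118  56  76  39 153 181 178 183 159  49
  72  95  96 187 181 177 172 171 174 168 171 164 168 168]
```

Request:
{"op": "play_rows", "data": {
  "dp": [
    [0,0,0],
    [0,0,0],
    [0,0,0],
    [0,0,0],
    [0,0,0],
    [0,0,0],
    [0,0,0],
    [0,0,0],
    [0,0,0]
  ],
  "twist": [0.08,0.16,0.24,0.32,0.38,0.43,0.48,0.5,0.5],
  "hand": [0,0,0,0,0,0,0,0,0]
}}

```text
t: 16.13
eef_pos: [0.5375, -0.0097, 0.1507]
tool_rot: [[0.999, 0.037, -0.013], [0.037, -0.999, -0.003], [-0.014, 0.002, -1.0]]
ft_force: [-6.5, 2.7, 13.8]
gripper_width: 0.156
grasp_force: 61.3
```

```bash
cat > m2.py <<'E'
from meas import *
def turned(f):
    o=st(); print(np.round(o['ft_torque'],2)); R=np.array(o['tool_rot']); print('yaw',np.degrees(np.arctan2(R[1,0],R[0,0]))); s=take('wrist',f); P=cloud(s)
    print('shoulder',np.median(P[216:222,277:280].reshape(-1,3),0).round(4))
    g=cv2.cvtColor(s['pixels'],cv2.COLOR_RGB2GRAY); pts=[]
    for v in range(195,222):
        r=g[v,262:298]; run=np.nonzero(r<125)[0]; 
        # left and right slot edge: first bright->dark, last from left contiguous
        l=run[(run>3)&(run<20)].min(); pts.append([262+l-(125-r[l])/max(1,float(r[l-1])-float(r[l])),v])
    W=onplane(s,np.array(pts),.108); d=np.diff(W[[0,-1]],axis=0)[0]; c=np.polyfit(W[:,0],W[:,1],1) if abs(d[0])>abs(d[1]) else None
    print('slot edge yaw',np.degrees(np.arctan(c[0])) if c is not None else d)
E
python3 -c "from m2 import *; turned('w11')"
```

```text
t 16.13 p [ 0.5375 -0.0097  0.1507] F [-6.5  2.7 13.8] w 0.156 g 61.33025586605072
[[0.999, 0.037, -0.013], [0.037, -0.999, -0.003], [-0.014, 0.002, -1.0]] q [-0.86  0.51  1.02  1.98 -0.53  0.96 -1.11]
[0.93 1.67 0.07]
yaw 2.1114069338871952
shoulder [ 0.5452 -0.0093  0.1192]
slot edge yaw [-0.01646936 -0.05591227  0.        ]
```

Run:
```python
from meas import *
s=load('w11'); g=cv2.cvtColor(s['pixels'],cv2.COLOR_RGB2GRAY)
for v in range(186,222,4): print(v,g[v,262:296])
```

```text
186 [ 53  55  64  67  69  76  75  78  83  82  85  86  87  86  86  88  83  79
  84  83  80  79  81  80  81  78  72  64  61  53  47  55 111 253]
190 [ 93  97  95  90  87  90  84  82  82  81  75  72  93  91 121  73  79  76
  76  80  80  80  84  83  87  82  86  88  88  89  83  82  80  73]
194 [ 76 174 255 148  79  65  69 116 119 123  85  93  92  88  87  85  96  47
  45  49  50  50  54  54  54  46  38  57 114 227 176 127  82  82]
198 [ 61  83  97 122 140 168 178 154 106  54  47  46  93  90  85  83  87 118
 144 175 175 176 175 178 177 184 176 144  75  70  66  65  65  39]
202 [171 164 169 167 168 168 169 173 124  78  67  42  93  93  86  84  86  92
 130 168 173 175 175 181  87  91  96  95  93  88  90  92  98  93]
206 [172 169 168 167 167 164 167 168 156 101  56  41  91  93  67  59  61  55
 119 149 177 174 186  89  94  94  93  92  95  94  94  92  93  94]
210 [171 170 166 165 165 167 164 168 171 126  79  68  43  48  61  67  66  60
  62  66  92  93  93  92  96  94  92  96  95  94  92  91  92  91]
214 [173 171 168 164 164 163 163 168 165 158 103  53  45  45 155 197  94  96
 103  60  79  96  96  96  98  96  97  97  94  89  92  92  94  92]
218 [173 169 167 167 162 163 161 165 163 171 127  79  70  40 152 188  95  96
 102  42  73  92  95 100  97  94  95  94  95  90  92  92  92  94]
```

Request:
{"op": "play_rows", "data": {
  "dp": [
    [0,0,0],
    [0,0,0],
    [0,0,0],
    [0,0,0]
  ],
  "twist": [0.03,0.05,0.06,0.06],
  "hand": [0,0,0,0]
}}

```text
t: 16.52
eef_pos: [0.5375, -0.0097, 0.1507]
tool_rot: [[1.0, -0.024, -0.013], [-0.024, -1.0, -0.003], [-0.013, 0.003, -1.0]]
ft_force: [-5.7, 2.8, 13.0]
gripper_width: 0.155
grasp_force: 61.5
```

Run:
```python
from meas import *
o=st(); print(np.round(o['ft_torque'],2),np.round(o['joint_torque'],2)); R=np.array(o['tool_rot']); print('yaw',np.degrees(np.arctan2(R[1,0],R[0,0])))
for f in('w10','w11','w12'):
    s=take('wrist','w12') if f=='w12' else load(f)
    g=cv2.cvtColor(s['pixels'],cv2.COLOR_RGB2GRAY).astype(float); pts=[]
    for v in range(198,221):
        r=g[v,262:298]; i=next(i for i in range(4,20) if r[i]<135 and r[i-1]>=135); pts.append([262+i-1+(r[i-1]-135)/(r[i-1]-r[i]),v])
    W=onplane(s,pts,.108)[:,:2]; c=W-W.mean(0); V=np.linalg.svd(c)[2][0]; print(f,'slot yaw',np.degrees(np.arctan2(V[1],V[0]))%180)
```

```text
t 16.52 p [ 0.5375 -0.0097  0.1507] F [-5.7  2.8 13. ] w 0.155 g 61.54086112976074
[[1.0, -0.024, -0.013], [-0.024, -1.0, -0.003], [-0.013, 0.003, -1.0]] q [-0.87  0.52  1.04  1.98 -0.54  0.97 -1.16]
[0.84 1.64 0.38] [  1.84 -34.06  12.73 -20.85  -0.22  -2.45  -0.57]
yaw -1.3956022243239716
w10 slot yaw 37.665049456261755
w11 slot yaw 8.31982302587977
w12 slot yaw 7.444534595680096
```

Torque rose to 0.38 N·m with the slot yaw steady at about 8°, so the latch is home. Easing the blade free and lifting, then carrying the key back to the stand.

Request:
{"op": "play_rows", "data": {
  "dp": [
    [0,0,0],
    [0,0,0],
    [0,0,-0.01],
    [0,0,-0.025],
    [0,0,-0.05],
    [0,0,-0.05],
    [-0.09,-0.378,-0.05],
    [-0.09,-0.378,-0.05],
    [-0.09,-0.378,-0.05],
    [-0.09,-0.378,-0.05],
    [-0.09,-0.378,-0.05],
    [-0.09,-0.378,-0.05],
    [-0.09,-0.378,-0.05],
    [-0.09,-0.378,-0.05],
    [-0.09,-0.378,-0.05],
    [-0.09,-0.378,-0.05],
    [-0.09,-0.378,-0.05],
    [-0.09,-0.378,-0.05]
  ],
  "twist": [-0.06,-0.09,-0.09,-0.09,-0.09,-0.09,-1,-1,-1,-1,-1,-1,-1,-1,-1,-1,-1,-1],
  "hand": [0,0,0,0,0,0,0,0,0,0,0,0,0,0,0,0,0,0]
}}

```text
t: 18.07
eef_pos: [0.4748, 0.2917, 0.189]
tool_rot: [[0.525, 0.851, -0.011], [0.851, -0.526, -0.006], [-0.011, -0.007, -1.0]]
ft_force: [-0.1, 0.3, -0.7]
gripper_width: 0.156
grasp_force: 59.3
```

Request:
{"op": "play_rows", "data": {
  "dp": [
    [0,0,0],
    [0,0,0],
    [0,0,0],
    [0,0,0],
    [0,0,0],
    [0,0,0],
    [0,0,0],
    [0,0,0]
  ],
  "twist": [-0.72,-0.72,-0.72,-0.72,-0.72,-0.72,-0.72,-0.72],
  "hand": [0,0,0,0,0,0,0,0]
}}

```text
t: 18.73
eef_pos: [0.4747, 0.2922, 0.189]
tool_rot: [[-0.197, 0.98, -0.012], [0.98, 0.197, -0.005], [-0.003, -0.013, -1.0]]
ft_force: [-0.1, 0.3, -1.4]
gripper_width: 0.155
grasp_force: 59.3
```

```bash
cat > m3.py <<'E'
from meas import *
def hole(f):
    o=st(); R=np.array(o['tool_rot']);p=np.array(o['eef_pos']); s=take('wrist',f); P=cloud(s);L=(P-p)@R; d=s['depth']>0
    k=d&(L[...,2]>.026)&(L[...,2]<.054)&(abs(L[...,1])<.012)&(abs(L[...,0])<.03)&(P[...,2]>.073)
    if k.any():
        q=L[k];print('blade',len(q),'x',q[:,0].min().round(4),q[:,0].max().round(4),'y',np.percentile(q[:,1],[2,98]).round(4),'z',q[:,2].max().round(4))
    # hole pixels: inside stand top but deeper; boundary on z=.07
    b=(d&(abs(P[...,2]-.07)<.004)&(abs(P[...,0]-.47)<.08)&(abs(P[...,1]-.31)<.09)).astype(np.uint8)
    W=P[b>0]; print('stand',cv2.minAreaRect(W[:,:2].astype(np.float32)))
    e=onplane(s,np.argwhere(b>=0)[:,::-1],.07).reshape(P.shape)
    a=np.radians(11.65); l=(e[...,:2]-[.4685,.3152])@np.array([[np.cos(a),-np.sin(a)],[np.sin(a),np.cos(a)]])
    h=(d&(P[...,2]<.064)&(abs(l[...,0])<.02)&(abs(l[...,1]+.022)<.027))
    q=e[h]; ql=l[h]; print('hole n',len(q),'stand frame',ql.min(0).round(4),ql.max(0).round(4),'; in tool y',np.percentile(((q-p)@R)[:,1],[2,50,98]).round(4),'x',np.percentile(((q-p)@R)[:,0],[2,98]).round(4))
    T=take('top','t'+f);P=cloud(T)
    q=proj(T,pw(-.03,.05,.1))[0].astype(int); print('hatch z',np.median(P[q[1]-2:q[1]+3,q[0]-2:q[0]+3,2]).round(4))
    g=cv2.cvtColor(T['pixels'],cv2.COLOR_RGB2GRAY)
    e=proj(T,pw(-.033,0,.108))[0].astype(int)
    print(g[e[1]-10:e[1]+11:2,e[0]-8:e[0]+9])
E
python3 -c "from m3 import *; hole('w13')"
```

```text
t 18.73 p [0.4747 0.2922 0.189 ] F [-0.1  0.3 -1.4] w 0.155 g 59.34090435504913
[[-0.197, 0.98, -0.012], [0.98, 0.197, -0.005], [-0.003, -0.013, -1.0]] q [-1.15  0.36  0.62  1.88 -0.25  0.99 -0.22]
blade 83 x 0.0049 0.0115 y [-0.001   0.0016] z 0.0489
stand ((0.4686260521411896, 0.3155193030834198), (0.07042882591485977, 0.12029336392879486), 11.825681686401367)
hole n 605 stand frame [-0.0073 -0.0373] [ 0.0074 -0.0037] ; in tool y [-0.0071  0.0002  0.0074] x [-0.0122  0.0204]
hatch z 0.0989
[[236 230 216 191 168 154 141 133 138 144 146 154 168 190 214 228 236]
 [194 158 131 128 140 144 131 134 152 165 160 153 141 131 129 153 192]
 [127 139 158 173 176 158 121 120 143 174 187 187 182 172 149 129 121]
 [146 169 180 183 179 162 134 118 129 160 186 189 187 185 183 168 141]
 [171 179 180 183 180 172 148 117 122 158 188 193 189 187 187 179 159]
 [180 180 179 181 180 176 155 119 121 153 186 196 192 191 188 186 171]
 [177 178 178 179 179 173 152 125 118 139 175 197 199 195 192 189 174]
 [166 173 176 176 177 175 163 140 117 127 165 198 203 199 194 180 154]
 [130 150 165 174 176 175 168 147 117 128 167 200 205 197 179 153 129]
 [125 132 154 170 172 173 165 145 120 121 149 178 186 170 149 126 121]
 [190 151 130 127 124 127 132 135 135 136 145 145 141 129 133 162 199]]
```

Request:
{"op": "play_rows", "data": {
  "dp": [
    [0.003,0,0],
    [0.003,0,0.02],
    [0.003,0,0.05],
    [0.003,0,0.07],
    [0.003,0,0.07],
    [0.003,0,0.07]
  ],
  "twist": [0,0,0,0,0,0],
  "hand": [0,0,0,0,0,0]
}}

```text
t: 19.33
eef_pos: [0.4726, 0.2954, 0.1325]
tool_rot: [[-0.202, 0.979, -0.013], [0.979, 0.202, -0.007], [-0.004, -0.014, -1.0]]
ft_force: [0.2, -0.3, -0.6]
gripper_width: 0.156
grasp_force: 59.2
```

```bash
python3 -c "from m3 import *; hole('w14')" | head -6
```

```text
t 19.33 p [0.4726 0.2954 0.1325] F [ 0.2 -0.3 -0.6] w 0.156 g 59.16871726512909
[[-0.202, 0.979, -0.013], [0.979, 0.202, -0.007], [-0.004, -0.014, -1.0]] q [-1.12  0.43  0.59  1.93 -0.31  0.88 -0.18]
blade 84 x 0.0046 0.0116 y [-0.001   0.0016] z 0.0486
stand ((0.46845734119415283, 0.3154881000518799), (0.07059835642576218, 0.12021465599536896), 11.708401679992676)
hole n 585 stand frame [-0.0073 -0.028 ] [ 0.0076 -0.0032] ; in tool y [-0.0064  0.0017  0.0084] x [-0.0067  0.0173]
hatch z 0.1
```

Request:
{"op": "play_rows", "data": {
  "dp": [
    [0,0.001,0],
    [0,0.001,0.02],
    [0,0.001,0.04],
    [0,0.001,0.06],
    [0,0.001,0.075],
    [0,0.001,0.085],
    [0,0.001,0.089],
    [0,0.001,0.089]
  ],
  "twist": [0,0,0,0,0,0,0,0],
  "hand": [0,0,0,0,0,0,0,0]
}}

```text
t: 20.1
eef_pos: [0.473, 0.2954, 0.0615]
tool_rot: [[-0.203, 0.979, -0.012], [0.979, 0.203, -0.006], [-0.003, -0.013, -1.0]]
ft_force: [-0.4, 0.3, -2.5]
gripper_width: 0.152
grasp_force: 59.4
```

Request:
{"op": "play_rows", "data": {
  "dp": [
    [0,0,0.001],
    [0,0,0.002],
    [0,0,0.002],
    [0,0,0.001],
    [0,0,0],
    [0,0,0],
    [0,0,0],
    [0,0,0],
    [0,0,0]
  ],
  "twist": [0,0,0,0,0,0,0,0,0],
  "hand": [0,0,0,0.1,0.3,0.6,0.6,0.6,0.6]
}}

```text
t: 20.85
eef_pos: [0.473, 0.2955, 0.0618]
tool_rot: [[-0.203, 0.979, -0.012], [0.979, 0.203, -0.005], [-0.003, -0.012, -1.0]]
ft_force: [-0.4, -1.0, -0.7]
gripper_width: 0.598
grasp_force: 0.0
```

Request:
{"op": "play_rows", "data": {
  "dp": [
    [0,0,-0.01],
    [0,0,-0.03],
    [0,0,-0.06],
    [0,0,-0.1],
    [0,0,-0.15],
    [0,0,-0.19],
    [0,0,-0.19],
    [0,0,-0.19]
  ],
  "twist": [0,0,0,0,0,0,0,0],
  "hand": [0.6,0.6,0.6,0.6,0.6,0.6,0.6,0.6]
}}

```text
t: 21.52
eef_pos: [0.476, 0.297, 0.2161]
tool_rot: [[-0.203, 0.979, -0.009], [0.979, 0.203, -0.002], [-0.0, -0.009, -1.0]]
ft_force: [-0.7, 0.6, -1.4]
gripper_width: 0.606
grasp_force: 0.0
```

Run:
```python
from h import *
o=st(); s=take('wrist','w15'); P=cloud(s);d=s['depth']>0
k=d&(P[...,2]>.104)&(P[...,2]<.14)&(abs(P[...,0]-.473)<.05)&(abs(P[...,1]-.294)<.04)
W=P[k]; print(len(W),cv2.minAreaRect(W[:,:2].astype(np.float32)),np.percentile(W[:,2],[10,50,90,100]))
k=d&(P[...,2]>.0715)&(P[...,2]<.085)&(np.hypot(P[...,0]-.473,P[...,1]-.294)<.022); print('collar',k.sum(),np.median(P[k],0))
T=take('top','t15');P=cloud(T)
for p in((-.03,.05,.1),(-.055,.05,.1)):
    q=proj(T,pw(*p))[0].astype(int); print('hatch z',np.median(P[q[1]-2:q[1]+3,q[0]-2:q[0]+3,2]).round(4))
g=cv2.cvtColor(T['pixels'],cv2.COLOR_RGB2GRAY); e=proj(T,pw(-.033,0,.108))[0].astype(int)
pts=[]
for v in range(e[1]-5,e[1]+6):
    r=190.-g[v,e[0]-5:e[0]+6]; r=np.clip(r-30,0,None); pts.append([(r*np.arange(e[0]-5,e[0]+6)).sum()/r.sum(),v])
W=onplane(T,pts,.108)[:,:2];c=np.polyfit(W[:,0],W[:,1],1);print('slot yaw',np.degrees(np.arctan(c[0])),'(locked 8.2)')
```

```text
t 21.52 p [0.476  0.297  0.2161] F [-0.7  0.6 -1.4] w 0.606 g 0.0
[[-0.203, 0.979, -0.009], [0.979, 0.203, -0.002], [-0.0, -0.009, -1.0]] q [-1.17  0.33  0.64  1.85 -0.23  1.04 -0.24]
972 ((0.4738735258579254, 0.2955065667629242), (0.013942948542535305, 0.049172207713127136), 11.395034790039062) [0.11685208 0.11989335 0.12104206 0.12252825]
collar 327 [0.48105418 0.29518572 0.07527283]
hatch z 0.0994
hatch z 0.0997
slot yaw 6.944495798457902 (locked 8.2)
```

The key is seated: its top is at 119.9 mm and the collar at 75 mm, the same as at the start. The hatch is flat and the latch is locked, so I'm handing the job in.

```bash
python3 -c "from cell import close_job; print(close_job())"
```

```text
the job is handed in; nothing more can be done
None
```

The job is handed in, with no verdict returned: the hatch measures shut, the latch measures home at its locked stop, and the smallest key is back in its stand on its collar; nothing was moved near the mug, tape or dish, though I did not re-measure them.

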